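# Lay out a hub service on the bench mat

### The job

Lay out the rear-hub parts on the grey bench mat: stand the silver freehub body midway between the red dish and the blue dish with the bearing lying centred on top of it, lay the purple lockring midway between the freehub and the red dish, and stand the black end cap midway between the freehub and the blue dish, all in one straight row with the dishes. Set the green-lidded grease pot directly behind the freehub, square to the row on the side of the mat's yellow edge, with a gap of about 3 cm between pot and freehub. Leave the pedal and the wrench where they lie.

Things in the scene. Friction and masses are not known exactly. Their poses are not given: they have to be found in the camera images.
- mat: grey bench mat fixed to the bench, 185 x 320 mm, 3 mm thick, a 16 mm yellow stripe along its far long edge. Origin: underside, midway between the dish centres; +x square to the row of dishes, towards the yellow edge (away from the robot), y along the row. It reaches from x = -55 to +130 mm, y = -160 to +160 mm; it is moved, and turned up to 0.2 rad, from start to start.
- red_dish: round red parts dish with small steel balls in it, fixed on the mat, 64 mm across the rim, 18 mm high. Origin: centre of its underside, which is 3 mm above the bench; z up. It sits 120 mm from the mat's origin, at +y or -y of the mat: the red and the blue dish may be swapped.
- blue_dish: round blue parts dish with dark bolts in it, fixed on the mat, same size and origin as the red one, at the other end of the row (dish centres 240 mm apart).
- freehub: silver splined aluminium freehub body, an upright cylinder 36 mm in diameter and 40 mm high with a flat top with a dark centre; 0.15 kg. Origin: centre of its underside; z up along its axis. Starts upright on the bench beside the mat.
- bearing: cartridge bearing, a steel ring with blue seals, 30 mm in diameter, 9 mm thick, bore about 15 mm, lying flat; 30 g. Origin: centre of its underside, z up. Starts on the bench.
- lockring: purple anodised flat lockring, 36 mm in diameter, 8 mm thick, bore about 24 mm, lying flat; 30 g. Origin: centre of its underside, z up. Starts on the bench.
- end_cap: black axle end cap, a plain upright cylinder 24 mm in diameter and 18 mm high; 15 g. Origin: centre of its underside, z up. Starts on the bench.
- grease_pot: small round grease pot, white with a green lid, 48 mm in diameter and 32 mm high; 90 g. Origin: centre of its underside, z up. Starts on the bench.
- pedal: bystander: black platform pedal, about 90 x 85 mm and 21 mm high with a steel spindle (reaching 68 mm from the origin along its +y), lying beyond the mat. Origin: centre of the frame's underside.
- wrench: bystander: steel wrench about 160 mm long, lying flat beyond the mat. Origin: near the middle of its underside; x along it.
Things that resemble listed ones, but are neither listed nor needed, are in the scene too. Of the things that look like the bearing, take the one that is farthest to the robot's left at the start.

How it is judged:
At the end, for the whole second after the job is handed in: Released, at rest, upright on the mat: freehub within 12 mm of mid-dishes; bearing on it, within 8 mm; lockring (end cap) within 74 mm of freehub and of red (blue) dish, 15 mm of row line; pot on yellow side, centre 58 to 86 mm from freehub, 17 mm of mat centre line. Pedal, wrench unmoved (horizontal distance between freehub and mat below 0.012 m and horizontal distance between bearing and freehub below 0.008 m and height (world z) of bearing between 0.04 and 0.047 m and horizontal distance between lockring and red_dish below 0.074 m and horizontal distance between each of lockring, end_cap and freehub below 0.074 m and x of lockring in the frame of mat between -0.015 and 0.015 m and horizontal distance between end_cap and blue_dish below 0.074 m and x of end_cap in the frame of mat between -0.015 and 0.015 m and horizontal distance between grease_pot and freehub between 0.058 and 0.086 m and x of grease_pot in the frame of mat above 0.045 m and y of grease_pot in the frame of mat between -0.017 and 0.017 m and angle between each of freehub, bearing, lockring, end_cap, grease_pot's own z axis and vertical below 0.1 rad and linear speed of each of freehub, bearing, lockring, end_cap, grease_pot below 0.02 m/s and height (world z) of each of freehub, lockring, end_cap, grease_pot below 0.008 m); the robot touches nothing.
It fails at once if the pedal or the wrench is moved by more than 20 mm (distance of any of pedal, wrench from where it was at the start of the episode above 0.02 m).
It also fails if it takes over 128 s, if anything falls off the work surface, if the arm or the gripper's body presses on something with over 40 N, if the wrist force passes 120 N, or if a joint passes its speed limit or range.

### The arm

A 6-joint arm with a two-finger parallel gripper is mounted at the origin on the work surface. World frame = base frame: x ahead of the robot, y to its left, z up, the work surface at z = 0. Lengths are in m, angles in rad, forces in N, time in s.
With the tool pointing down it reaches from about 0.35 to 0.975 m from the base axis. Payload 4.9 kg.
Tool frame: the origin (TCP) lies midway between the tips of the shut fingers; the grasp point (between the pads) lies manip.tcp_to_grasp behind it (manip.tcp_to_grasp is the distance from the TCP to the grasp point, in m); z points along the fingers, y is the line along which they close (so a half turn about z gives the same grasp; the last joint's range is limited). The gripper opens to 85 mm and grips with 20 to 120 N. Pads are 22 mm wide; open, the fingers measure 114 mm over their backs; the gripper's body (76 mm by 85 mm) begins 54 mm behind the grasp point. The pads swing forward as they close: fully open they stand 13 mm farther back than shut.
Start: joints at [-1.401, 0.053, 1.613, -0, 1.476, -0.119], TCP at [0.178, -0.599, 0.231] pointing down, gripper open.
Joint ranges: [-3.01, 3.01], [-1.01, 2.22], [0.06, 2.58], [-1.02, 4.17], [0.09, 2.62], [-3.14, 3.14]. Speed limits (rad/s): [2.57, 2.57, 3.14, 3.14, 3.14, 3.14].

### API

Orientations are given as a unit quaternion [w, x, y, z].
In Python, from plant import manip, grab_frame, calibration, job_done gives the robot as it stands.
- The arm moves only by the tool send_rows, never from a script. Its argument "rows" is a list of rows, each an object of numbers: "x", "y", "z": the shift along the tool's x, y, z normalised to -1 to 1, where 1 is 15 cm; "wx", "wy", "wz": the turn, a rotation vector about the tool's x, y, z normalised to -1 to 1, where 1 is pi/4 rad; "hand": the opening, from -1 (shut) to 1 (fully open). In form: [{"x": .., "y": .., "z": .., "wx": .., "wy": .., "wz": .., "hand": ..}, ...]. A call has exactly 10 rows; each row shifts and turns the commanded pose from where the row before left it, along the tool's axes as they then stand; what a row does not reach is not made up. A row lasts 1/12 s, in which the tool goes at most 41.7 mm and 7.16 degrees, less where a joint would pass 70% of its speed; a pose out of reach is approached as far as the arm can. A call with a number of a shift or a turn outside -1 to 1 is refused whole. A call with a gripper value outside its range is refused whole. The fingers move at their own pace and stop on an object; the grip force is fixed at half the most. Time passes only in rows, so rows that do not move let the fingers close, or fill a call up. It gives the time, the measured TCP pose, the force, the opening and the grip force at its end, in the units of the state.
- manip.state(): the state, without advancing time (a new reading comes with each control period).
- grab_frame(name): name is "scene" or "top" or "wrist"; returns the picture (480x640x3 uint8, blue, green, red); there is no depth.
- calibration(name): a dict with "camera_matrix" (3x3 intrinsics, pixels), "R" (3x3) and "t" (3): a world point X has camera coordinates R X + t. Camera axes: x right, y down, z forward; pixel columns grow to the right and rows downward; lengths in m; the calibration is good to about 2 mm. A picture is of the moment at which its call begins: read the wrist's pose just before it. calibration takes no time and is no camera call; for the wrist camera it gives the pose at the moment of the call.
- job_done(): hands the job in; it is judged then, once.
The state is a dict: "time": time; "joint_pos": joint angles; "joint_vel": joint speeds; "joint_efforts": joint torques, N m; "tool_pos": TCP position; "tool_rot": TCP orientation; "contact_force": force on the tool from outside, world axes, zero at the start; "ft_torque": the same for the moment, N m; "gripper_width": opening from 0.0 (shut) to 1.0 (fully open); "grasp_force": force on a finger pad.
Only numpy, scipy, OpenCV 4.12 (cv2) and the standard library are available. Lean on these libraries where they do the work, as an engineer would, in place of code of your own. Each camera call takes 0.05 s, during which the arm holds its last target. There are 200 camera calls.

## Working session

There is one attempt and no reset: what is moved stays moved. The work goes in short steps, Python scripts to look and compute and a tool call to move; the robot and the scene stay as the last step left them, time stands still between calls to the robot, and variables do not carry over. Pictures are saved under pics/ and viewed, at most 14 in all, crops included, and the job is handed in when it is done.

Besides the shell and the picture viewer there is one more tool, called after "Call:" as a command line: name --argument value ..., lists and objects as JSON in quotes. send_rows: Moves the arm, as the interface text tells. Scaled input: -1 to 1 covers 15 cm each way for a shift and pi/4 rad each way for a turn. Its arguments: {"type":"object","properties":{"rows":{"type":"array","items":{"type":"object","properties":{"x":{"type":"number","minimum":-1,"maximum":1},"y":{"type":"number","minimum":-1,"maximum":1},"z":{"type":"number","minimum":-1,"maximum":1},"wx":{"type":"number","minimum":-1,"maximum":1},"wy":{"type":"number","minimum":-1,"maximum":1},"wz":{"type":"number","minimum":-1,"maximum":1},"hand":{"type":"number"}}}}},"required":["rows"]}

```bash
ls; mkdir -p pics; python3 - <<'E'
from plant import manip, grab_frame, calibration
import cv2,numpy as np
print(manip.state(), manip.tcp_to_grasp)
for n in("top","scene"):
    im=grab_frame(n); cv2.imwrite(f"pics/{n}0.png",im); c=calibration(n); print(n,{k:np.round(v,4).tolist() for k,v in c.items()})
E
```

```text
pics
{'time': 0.0, 'joint_pos': array([-1.40098835e+00,  5.33442301e-02,  1.61430745e+00, -2.82525351e-05,
        1.47600228e+00, -1.19015205e-01]), 'joint_vel': array([ 0.00183327,  0.0006399 , -0.00034323, -0.00079135, -0.00036367,
        0.0009335 ]), 'joint_efforts': array([ 1.11049146e-04, -3.93686914e+01, -3.70172131e+01, -5.76172351e-05,
        7.33346416e-03, -1.32044084e-05]), 'tool_pos': array([ 0.17789164, -0.5984915 ,  0.23006282]), 'tool_rot': array([-1.02996224e-03,  9.89590035e-01,  1.43911431e-01, -4.02289394e-05]), 'contact_force': array([-0.50120501, -0.22127995,  0.02427748]), 'ft_torque': array([-0.0193794 ,  0.04759985, -0.00600568]), 'grasp_force': 0.0, 'gripper_width': 0.9986545185109336} 0.0187
top {'camera_matrix': [[454.0781, 0.0, 311.8823], [0.0, 454.0781, 232.7983], [0.0, 0.0, 1.0]], 'R': [[-0.0239, -0.9994, 0.0255], [-0.9845, 0.019, -0.1746], [0.174, -0.0292, -0.9843]], 't': [0.0206, 0.583, 0.8275]}
scene {'camera_matrix': [[469.8148, 0.0, 318.4318], [0.0, 469.8148, 245.9943], [0.0, 0.0, 1.0]], 'R': [[-0.8331, 0.5528, -0.0181], [0.4235, 0.6166, -0.6637], [-0.3558, -0.5605, -0.7478]], 't': [0.4833, -0.2591, 1.0849]}
```

View pics/top0.png

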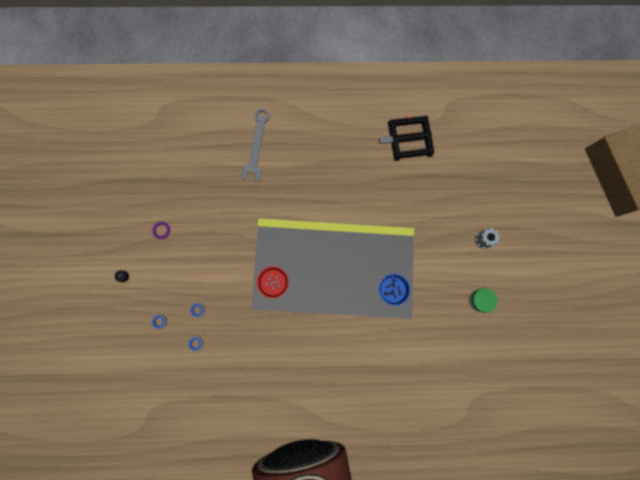

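View pics/scene0.png

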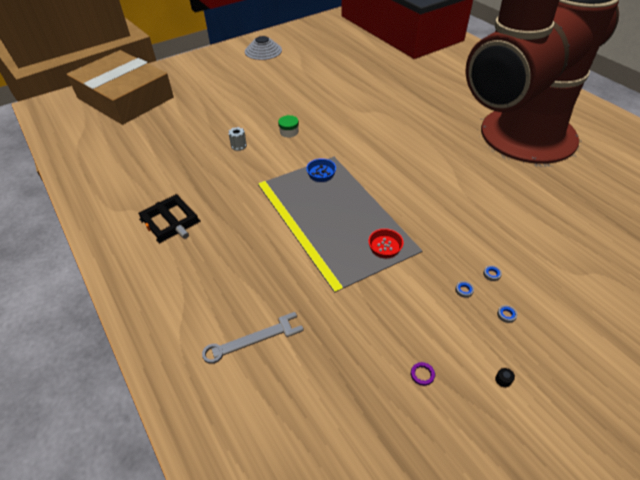

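The top picture shows the red dish at (272,282), the blue dish at (394,289), the freehub at (488,238), the pot at (485,300), the lockring at (161,230) and the end cap at (122,276).

There are three bearing look-alikes: (160,322), (198,310) and (196,343). World +y (the robot's left) is image left, so (160,322) fits, which is (508,314) in the scene view. I'll triangulate everything and confirm the bearing in a crop.

```bash
cat > h.py <<'E'
import cv2,numpy as np
from plant import manip, grab_frame, calibration
HSV={'red':((172,150,60),(180,255,255)),'red2':((0,170,90),(6,255,255)),'blue':((100,110,50),(125,255,255)),'green':((50,110,40),(80,255,255)),
 'purple':((135,70,40),(160,255,255)),'yellow':((25,150,120),(35,255,255)),'black':((0,0,0),(180,255,40)),'grey':((0,0,120),(180,40,255))}
def blobs(im,col,amin=25):
    hsv=cv2.cvtColor(im,cv2.COLOR_BGR2HSV); m=cv2.inRange(hsv,*map(np.array,HSV[col]))
    if col=='red': m|=cv2.inRange(hsv,*map(np.array,HSV['red2']))
    m=cv2.morphologyEx(m,cv2.MORPH_CLOSE,np.ones((3,3),np.uint8))
    out=[]
    for c in cv2.findContours(m,cv2.RETR_EXTERNAL,cv2.CHAIN_APPROX_NONE)[0]:
        if cv2.contourArea(c)>=amin:
            M=cv2.moments(c); out.append((M['m10']/M['m00'],M['m01']/M['m00'],cv2.contourArea(c)))
    return out
def ray(cal,uv):
    K,R,t=(np.array(cal[k]) for k in("camera_matrix","R","t"))
    d=R.T@np.linalg.solve(K,[uv[0],uv[1],1]); return -R.T@t.ravel(),d/np.linalg.norm(d)
def plane(cal,uv,z): o,d=ray(cal,uv); return o+d*(z-o[2])/d[2]
def tri(*cu):
    A=np.zeros((3,3));b=np.zeros(3);rs=[ray(c,u) for c,u in cu]
    for o,d in rs: P=np.eye(3)-np.outer(d,d);A+=P;b+=P@o
    x=np.linalg.solve(A,b); return x,max(np.linalg.norm(np.cross(x-o,d)) for o,d in rs)
E
python3 - <<'E'
from h import *
T=cv2.imread('pics/top0.png');S=cv2.imread('pics/scene0.png');ct,cs=calibration('top'),calibration('scene')
for c in HSV:
    if c=='red2':continue
    bt=[tuple(np.round(b,1).tolist()) for b in blobs(T,c)]
    bs=[b for b in blobs(S,c)]
    print(c,len(bs))
    for b in bt[:12]:
        m=min(((*tri((ct,b),(cs,s)),s) for s in bs),key=lambda r:r[1],default=None)
        if m is not None and m[1]<.01: print('  ',b,np.round(m[0],4),round(m[1],4),np.round(m[2],1))
a=cv2.resize(T[290:360,140:220],None,fx=5,fy=5);b=cv2.resize(S[250:350,440:540],(350,350))
cv2.imwrite('pics/crop.png',np.hstack([a,b]))
E
```

```text
red 5
   (272.4, 281.8, 665.0) [0.4928 0.0873 0.0163] 0.0002 [385.4 241.9 695.5]
blue 4
   (194.5, 343.5, 99.5) [0.3778 0.2394 0.0061] 0.0001 [492.5 271.7 100. ]
   (158.3, 321.4, 96.5) [0.4214 0.3108 0.006 ] 0.0003 [507.4 312.5 126.5]
   (196.4, 309.6, 97.0) [0.4425 0.2371 0.0061] 0.0 [464.6 287.9 107.5]
   (394.3, 289.1, 754.0) [ 0.4728 -0.1536  0.0123] 0.0008 [320.9 169.6 498. ]
green 1
   (484.3, 300.0, 406.0) [ 0.4475 -0.3278  0.0243] 0.0002 [287.9 122.1 204.5]
purple 1
   (160.6, 229.8, 216.5) [0.6038 0.313  0.0035] 0.0 [422.5 373.1 403.5]
yellow 1
   (339.2, 227.0, 494.5) [ 0.6008 -0.046  -0.0222] 0.0089 [ 301.2  237.6 1016. ]
black 8
   (121.5, 276.0, 79.0) [0.5117 0.3854 0.0071] 0.0001 [504.5 377.3 221. ]
   (410.8, 137.2, 1402.0) [ 0.7931 -0.2083  0.0067] 0.0003 [ 168.2  217.2 1411. ]
grey 8
   (490.9, 236.5, 204.0) [ 0.5709 -0.3467  0.0375] 0.0006 [236.  131.3  90.5]
   (255.5, 147.2, 311.5) [ 0.7845  0.118  -0.0027] 0.0061 [248.2 338.8 925. ]
   (393.7, 19.9, 31.0) [ 0.814  -0.0982  0.3629] 0.0046 [114.7  72.8 475.5]
   (356.3, 42.6, 3057.0) [ 1.0688 -0.1131 -0.082 ] 0.0028 [   55.    347.3 32526.5]
```

View pics/crop.png

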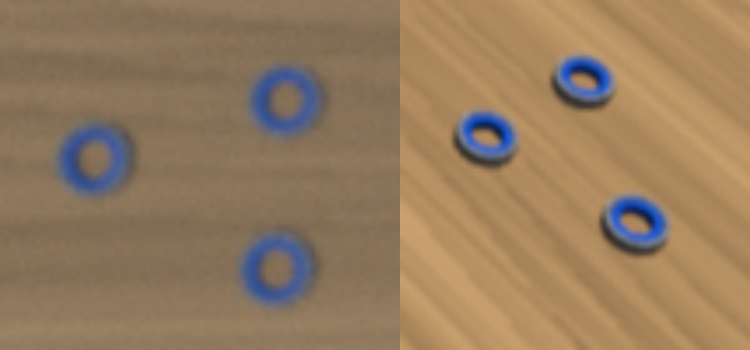

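The crop shows the three rings. The one at (158,321) top and (507,312) scene, at y=0.311, is clearly farthest left, so it's the bearing.

Mat origin is about (0.483,-0.033) and its yaw is about -0.083. I'll turn the tool so the fingers close square to the row, then go above the freehub.

Call:
send_rows --rows '[{"wz":-0.127,"hand":1},{"wz":-0.127,"hand":1},{"wz":-0.127,"hand":1},{"wz":-0.127,"hand":1},{"wz":-0.127,"hand":1},{"wz":-0.127,"hand":1},{"wz":-0.127,"hand":1},{"wz":-0.127,"hand":1},{"wz":-0.127,"hand":1},{"wz":-0.127,"hand":1}]'

```text
invalid input at $.rows[0]: expected keys x, y, z, wx, wy, wz, hand
```

Call:
send_rows --rows '[{"wz":-0.127,"hand":1},{"wz":-0.127,"hand":1},{"x":0.145,"y":0.19,"hand":1},{"x":0.145,"y":0.19,"hand":1},{"x":0.145,"y":0.19,"hand":1},{"x":0.145,"y":0.19,"hand":1},{"x":0.145,"y":0.19,"hand":1},{"x":0.145,"y":0.19,"hand":1},{"x":0.145,"y":0.19,"hand":1},{"x":0.145,"y":0.19,"hand":1}]'

```text
invalid input at $.rows[0]: expected keys x, y, z, wx, wy, wz, hand
```

Call:
send_rows --rows '[{"x":0.145,"y":0.19,"hand":1},{"x":0.145,"y":0.19,"hand":1},{"x":0.145,"y":0.19,"hand":1},{"x":0.145,"y":0.19,"hand":1},{"hand":1},{"hand":1},{"hand":1},{"hand":1},{"hand":1},{"hand":1}]'

```text
invalid input at $.rows[0]: expected keys x, y, z, wx, wy, wz, hand
```

```bash
python3 - <<'E'
from h import *
s=manip.state();print(s['time'],np.round(s['tool_pos'],4),np.round(s['tool_rot'],4))
c=calibration('wrist');R=c['R'];t=np.array(c['t']).ravel();print(np.round(-np.array(R).T@t,3),np.round(R,3))
cv2.imwrite('pics/w1.png',grab_frame('wrist'))
E
```

```text
0.1 [ 0.1779 -0.5986  0.2302] [-9.000e-04  9.896e-01  1.439e-01 -0.000e+00]
[ 0.247 -0.579  0.373] [[ 0.285 -0.959 -0.002]
 [-0.919 -0.273  0.285]
 [-0.274 -0.08  -0.959]]
```

View pics/w1.png

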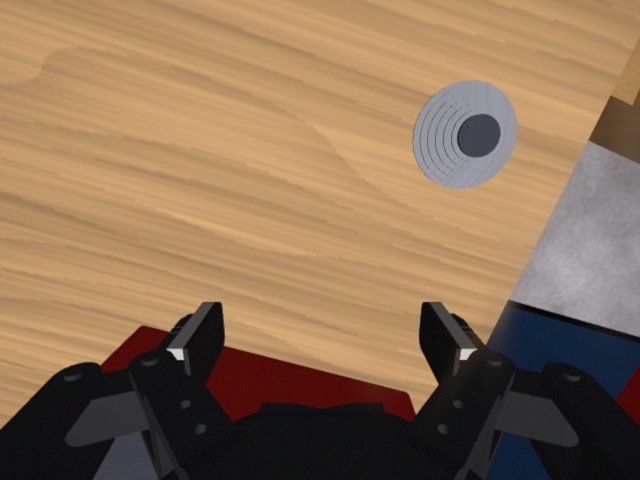

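Every key is required, so nothing moved. The wrist view shows only a cassette at (466,134) and a toolbox below the gripper, so I'll move away first and then turn.

Call:
send_rows --rows '[{"x":0.23,"y":-0.066,"z":0,"wx":0,"wy":0,"wz":0,"hand":1},{"x":0.23,"y":-0.066,"z":0,"wx":0,"wy":0,"wz":0,"hand":1},{"x":0.23,"y":-0.066,"z":0,"wx":0,"wy":0,"wz":0,"hand":1},{"x":0.23,"y":-0.066,"z":0,"wx":0,"wy":0,"wz":0,"hand":1},{"x":0.23,"y":-0.066,"z":0,"wx":0,"wy":0,"wz":0,"hand":1},{"x":0.23,"y":-0.066,"z":0,"wx":0,"wy":0,"wz":0,"hand":1},{"x":0.23,"y":-0.066,"z":0,"wx":0,"wy":0,"wz":0,"hand":1},{"x":0.23,"y":-0.066,"z":0,"wx":0,"wy":0,"wz":0,"hand":1},{"x":0.23,"y":-0.066,"z":0,"wx":0,"wy":0,"wz":0,"hand":1},{"x":0.23,"y":-0.066,"z":0,"wx":0,"wy":0,"wz":0,"hand":1}]'

```text
time: 0.98
tool_pos: [0.4817, -0.4046, 0.2309]
tool_rot: [-0.0, 0.99, 0.144, -0.0]
contact_force: [-1.1, -1.1, 0.4]
gripper_width: 1.002
grasp_force: 0.0
```

Call:
send_rows --rows '[{"x":0.23,"y":-0.066,"z":0,"wx":0,"wy":0,"wz":0,"hand":1},{"x":0.23,"y":-0.066,"z":0,"wx":0,"wy":0,"wz":0,"hand":1},{"x":0.23,"y":-0.066,"z":0,"wx":0,"wy":0,"wz":0,"hand":1},{"x":0,"y":0,"z":0,"wx":0,"wy":0,"wz":-0.127,"hand":1},{"x":0,"y":0,"z":0,"wx":0,"wy":0,"wz":-0.127,"hand":1},{"x":0,"y":0,"z":0,"wx":0,"wy":0,"wz":-0.127,"hand":1},{"x":0,"y":0,"z":0,"wx":0,"wy":0,"wz":-0.127,"hand":1},{"x":0,"y":0,"z":0,"wx":0,"wy":0,"wz":-0.127,"hand":1},{"x":0,"y":0,"z":0,"wx":0,"wy":0,"wz":-0.127,"hand":1},{"x":0,"y":0,"z":0,"wx":0,"wy":0,"wz":-0.127,"hand":1}]'

```text
time: 1.82
tool_pos: [0.5711, -0.3478, 0.2307]
tool_rot: [-0.0, 0.879, 0.476, -0.0]
contact_force: [0.1, -0.5, -0.4]
gripper_width: 0.998
grasp_force: 0.0
```

Call:
send_rows --rows '[{"x":0,"y":0,"z":0,"wx":0,"wy":0,"wz":-0.127,"hand":1},{"x":0,"y":0,"z":0,"wx":0,"wy":0,"wz":-0.127,"hand":1},{"x":0,"y":0,"z":0,"wx":0,"wy":0,"wz":-0.127,"hand":1},{"x":0,"y":0,"z":0,"wx":0,"wy":0,"wz":-0.127,"hand":1},{"x":0,"y":0,"z":0,"wx":0,"wy":0,"wz":-0.127,"hand":1},{"x":0,"y":0,"z":0,"wx":0,"wy":0,"wz":0,"hand":1},{"x":0,"y":0,"z":0,"wx":0,"wy":0,"wz":0,"hand":1},{"x":0,"y":0,"z":0,"wx":0,"wy":0,"wz":0,"hand":1},{"x":0,"y":0,"z":0,"wx":0,"wy":0,"wz":0,"hand":1},{"x":0,"y":0,"z":0,"wx":0,"wy":0,"wz":0,"hand":1}]'

```text
time: 2.65
tool_pos: [0.5713, -0.348, 0.2313]
tool_rot: [-0.0, 0.737, 0.676, 0.0]
contact_force: [-0.4, 0.9, -0.3]
gripper_width: 0.999
grasp_force: 0.0
```

```bash
python3 - <<'E'
from h import *
s=manip.state();print(s['time'],np.round(s['tool_pos'],4),np.round(s['tool_rot'],4))
cv2.imwrite('pics/w2.png',grab_frame('wrist'));np.save('c2.npy',calibration('wrist'),allow_pickle=True)
E
```

```text
2.65 [ 0.5713 -0.348   0.2313] [-0.      0.7368  0.6761  0.    ]
```

View pics/w2.png

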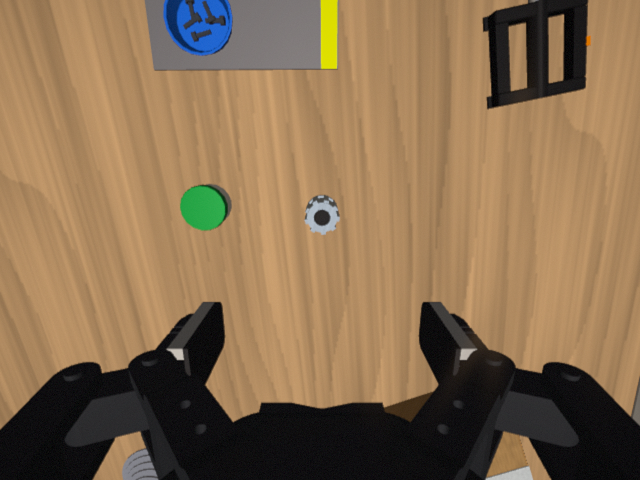

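The wrist view shows the freehub's dark top centre at (322,217), the pot lid at (204,208), the blue dish at (197,16), and the pedal clear of everything at (540,50).

```bash
python3 - <<'E'
from h import *
c=np.load('c2.npy',allow_pickle=True).item();ct=calibration('top');cs=calibration('scene')
W=cv2.imread('pics/w2.png');g=[b for b in blobs(W,'green',200)];print(g)
hsv=cv2.cvtColor(W,cv2.COLOR_BGR2HSV)[190:250,290:355];m=(hsv[...,2]<90)&(hsv[...,1]<120)
n,l,st,ce=cv2.connectedComponentsWithStats(m.astype(np.uint8));print([(st[i,4],ce[i]+[290,190]) for i in range(1,n) if st[i,4]>30])
print('hub plane',plane(c,(322,217.5),.04),'tri',tri((c,(322,217.5)),(ct,(490.9,236.9))))
print('pot plane',plane(c,g[0][:2],.032),'tri',tri((c,g[0][:2]),(ct,(484.3,300))), tri((c,g[0][:2]),(cs,(288,121.5))))
T=cv2.imread('pics/top0.png')
for col,u in(('red',(272.4,281.8)),('blue',(394.3,289.1))): print(col,plane(ct,u,.019))
E
```

```text
[(203.29166666666666, 207.1098484848485, 1584.0)]
[(np.int32(53), array([320.20754717, 198.56603774])), (np.int32(184), array([321.54891304, 217.27173913]))]
hub plane [ 0.57147939 -0.34572755  0.04      ] tri (array([ 0.57099385, -0.34655975,  0.03776918]), np.float64(0.0005745686101985618))
pot plane [ 0.44964399 -0.32590912  0.032     ] tri (array([ 0.4476432 , -0.32678162,  0.0268827 ]), np.float64(0.0001512062329100678)) (array([ 0.44752766, -0.32670599,  0.02645285]), np.float64(5.132656261499558e-05))
red [0.49275793 0.0869783  0.019     ]
blue [ 0.47309956 -0.15281434  0.019     ]
```

Call:
send_rows --rows '[{"x":0.01,"y":0,"z":0.2,"wx":0,"wy":0,"wz":0,"hand":1},{"x":0,"y":0,"z":0.2,"wx":0,"wy":0,"wz":0,"hand":1},{"x":0,"y":0,"z":0.2,"wx":0,"wy":0,"wz":0,"hand":1},{"x":0,"y":0,"z":0.2,"wx":0,"wy":0,"wz":0,"hand":1},{"x":0,"y":0,"z":0.2,"wx":0,"wy":0,"wz":0,"hand":1},{"x":0,"y":0,"z":0.2,"wx":0,"wy":0,"wz":0,"hand":1},{"x":0,"y":0,"z":0.2,"wx":0,"wy":0,"wz":0,"hand":1},{"x":0,"y":0,"z":0.07,"wx":0,"wy":0,"wz":0,"hand":1},{"x":0,"y":0,"z":0,"wx":0,"wy":0,"wz":0,"hand":1},{"x":0,"y":0,"z":0,"wx":0,"wy":0,"wz":0,"hand":0}]'

```text
time: 3.53
tool_pos: [0.5716, -0.3466, 0.0112]
tool_rot: [-0.0, 0.737, 0.676, 0.0]
contact_force: [-0.2, -0.3, 0.1]
gripper_width: 0.883
grasp_force: 0.0
```

Call:
send_rows --rows '[{"x":0,"y":0,"z":0,"wx":0,"wy":0,"wz":0,"hand":-1},{"x":0,"y":0,"z":0,"wx":0,"wy":0,"wz":0,"hand":-1},{"x":0,"y":0,"z":0,"wx":0,"wy":0,"wz":0,"hand":-1},{"x":0,"y":0,"z":0,"wx":0,"wy":0,"wz":0,"hand":-1},{"x":0,"y":0,"z":0,"wx":0,"wy":0,"wz":0,"hand":-1},{"x":0,"y":0,"z":0,"wx":0,"wy":0,"wz":0,"hand":-1},{"x":0,"y":0,"z":0,"wx":0,"wy":0,"wz":0,"hand":-1},{"x":0,"y":0,"z":0,"wx":0,"wy":0,"wz":0,"hand":-1},{"x":0,"y":0,"z":0,"wx":0,"wy":0,"wz":0,"hand":-1},{"x":0,"y":0,"z":0,"wx":0,"wy":0,"wz":0,"hand":-1}]'

```text
time: 4.37
tool_pos: [0.5729, -0.3477, 0.0136]
tool_rot: [0.002, 0.737, 0.676, 0.0]
contact_force: [-0.3, 0.2, 6.1]
gripper_width: 0.404
grasp_force: 60.3
```

Call:
send_rows --rows '[{"x":0,"y":0,"z":-0.1,"wx":0,"wy":0,"wz":0,"hand":-1},{"x":0,"y":0,"z":-0.15,"wx":0,"wy":0,"wz":0,"hand":-1},{"x":0,"y":0,"z":-0.15,"wx":0,"wy":0,"wz":0,"hand":-1},{"x":0,"y":0,"z":-0.15,"wx":0,"wy":0,"wz":0,"hand":-1},{"x":0.1,"y":-0.04,"z":0,"wx":0,"wy":0,"wz":0,"hand":-1},{"x":0.2,"y":-0.08,"z":0,"wx":0,"wy":0,"wz":0,"hand":-1},{"x":0.22,"y":-0.08,"z":0,"wx":0,"wy":0,"wz":0,"hand":-1},{"x":0.22,"y":-0.08,"z":0,"wx":0,"wy":0,"wz":0,"hand":-1},{"x":0.22,"y":-0.08,"z":0,"wx":0,"wy":0,"wz":0,"hand":-1},{"x":0.22,"y":-0.08,"z":0,"wx":0,"wy":0,"wz":0,"hand":-1}]'

```text
time: 5.2
tool_pos: [0.5197, -0.163, 0.0938]
tool_rot: [-0.0, 0.737, 0.676, 0.0]
contact_force: [-0.5, 0.4, -1.1]
gripper_width: 0.403
grasp_force: 60.0
```

Call:
send_rows --rows '[{"x":0.22,"y":-0.08,"z":0,"wx":0,"wy":0,"wz":0,"hand":-1},{"x":0.22,"y":-0.08,"z":0,"wx":0,"wy":0,"wz":0,"hand":-1},{"x":0.22,"y":-0.08,"z":0,"wx":0,"wy":0,"wz":0,"hand":-1},{"x":0.17,"y":-0.08,"z":0,"wx":0,"wy":0,"wz":0,"hand":-1},{"x":0,"y":0,"z":0,"wx":0,"wy":0,"wz":0,"hand":-1},{"x":0,"y":0,"z":0,"wx":0,"wy":0,"wz":0,"hand":-1},{"x":0,"y":0,"z":0,"wx":0,"wy":0,"wz":0,"hand":-1},{"x":0,"y":0,"z":0,"wx":0,"wy":0,"wz":0,"hand":-1},{"x":0,"y":0,"z":0,"wx":0,"wy":0,"wz":0,"hand":-1},{"x":0,"y":0,"z":0,"wx":0,"wy":0,"wz":0,"hand":-1}]'

```text
time: 6.03
tool_pos: [0.4837, -0.0373, 0.0934]
tool_rot: [0.0, 0.737, 0.676, -0.0]
contact_force: [1.1, 0.2, -1.2]
gripper_width: 0.397
grasp_force: 60.0
```

```bash
python3 - <<'E'
from h import *
s=manip.state();print(s['time'],np.round(s['tool_pos'],4),np.round(s['tool_rot'],4),s['gripper_width'])
w=grab_frame('wrist');cv2.imwrite('pics/w3.png',w);np.save('c3.npy',calibration('wrist'),allow_pickle=True)
S=grab_frame('scene');cv2.imwrite('pics/s3.png',S)
cv2.imwrite('pics/v3.png',np.hstack([cv2.resize(w,(400,300)),cv2.resize(S[80:290,200:480],(400,300))]))
E
```

```text
6.0333 [ 0.4837 -0.0373  0.0934] [ 0.      0.737   0.6759 -0.    ] 0.39709486559211365
```

View pics/v3.png

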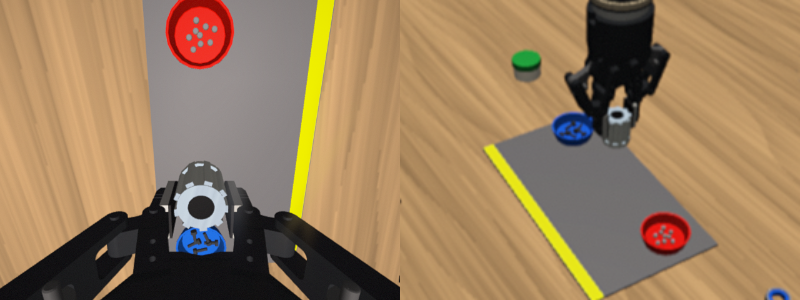

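The left half is the wrist view: hub held at (200,207), red dish at (200,32). The right half is the scene: hub held upright above the mat. I'll measure the held hub and the dish centre precisely.

```bash
python3 - <<'E'
from h import *
c=np.load('c3.npy',allow_pickle=True).item();cs=calibration('scene');W=cv2.imread('pics/w3.png');S=cv2.imread('pics/s3.png')
def dark(im,x0,y0,x1,y1,t=90):
    m=cv2.cvtColor(im,cv2.COLOR_BGR2GRAY)[y0:y1,x0:x1]<t
    n,l,st,ce=cv2.connectedComponentsWithStats(m.astype(np.uint8));return [(int(st[i,4]),np.round(ce[i]+[x0,y0],1).tolist()) for i in range(1,n) if st[i,4]>8]
a=dark(W,295,300,350,362);b=dark(S,342,150,364,170,70);print(a,b)
u=max(a)[1];print('hub z.122',plane(c,u,.122));
for _,v in b: print(tri((c,u),(cs,v)))
r=max(blobs(W,'red',200),key=lambda q:q[2]);print('red',r,plane(c,r[:2],.019))
E
```

```text
[(10, [295.8, 301.5]), (20, [346.8, 301.2]), (1225, [321.3, 331.5])] [(81, [343.6, 159.3]), (79, [360.8, 157.5]), (30, [351.7, 159.9])]
hub z.122 [ 0.48328304 -0.03378326  0.122     ]
(array([ 0.48508584, -0.04808241,  0.10811997]), np.float64(0.005753653639437847))
(array([ 0.48193885, -0.01781882,  0.13855236]), np.float64(0.0056589206698539765))
(array([ 0.48288612, -0.03533832,  0.1185117 ]), np.float64(0.0005175858319863824))
red (319.2120778379852, 51.49684762975837, 9781.0) [0.49253889 0.08727528 0.019     ]
```

Call:
send_rows --rows '[{"x":0.01,"y":0,"z":0.1,"wx":0,"wy":0,"wz":0,"hand":-1},{"x":0,"y":0,"z":0.12,"wx":0,"wy":0,"wz":0,"hand":-1},{"x":0,"y":0,"z":0.12,"wx":0,"wy":0,"wz":0,"hand":-1},{"x":0,"y":0,"z":0.08,"wx":0,"wy":0,"wz":0,"hand":-1},{"x":0,"y":0,"z":0.05,"wx":0,"wy":0,"wz":0,"hand":-1},{"x":0,"y":0,"z":0.035,"wx":0,"wy":0,"wz":0,"hand":-1},{"x":0,"y":0,"z":0,"wx":0,"wy":0,"wz":0,"hand":-1},{"x":0,"y":0,"z":0,"wx":0,"wy":0,"wz":0,"hand":-1},{"x":0,"y":0,"z":0,"wx":0,"wy":0,"wz":0,"hand":-1},{"x":0,"y":0,"z":0,"wx":0,"wy":0,"wz":0,"hand":-1}]'

```text
time: 6.97
tool_pos: [0.4841, -0.0351, 0.0182]
tool_rot: [0.001, 0.737, 0.676, 0.0]
contact_force: [-0.1, 1.0, -0.9]
gripper_width: 0.404
grasp_force: 60.2
```

Call:
send_rows --rows '[{"x":0,"y":0,"z":0,"wx":0,"wy":0,"wz":0,"hand":0},{"x":0,"y":0,"z":0,"wx":0,"wy":0,"wz":0,"hand":0.3},{"x":0,"y":0,"z":0,"wx":0,"wy":0,"wz":0,"hand":0.5},{"x":0,"y":0,"z":0,"wx":0,"wy":0,"wz":0,"hand":0.5},{"x":0,"y":0,"z":0,"wx":0,"wy":0,"wz":0,"hand":0.5},{"x":0,"y":0,"z":-0.1,"wx":0,"wy":0,"wz":0,"hand":0.5},{"x":0,"y":0,"z":-0.2,"wx":0,"wy":0,"wz":0,"hand":0.5},{"x":0,"y":0,"z":-0.2,"wx":0,"wy":0,"wz":0,"hand":1},{"x":0,"y":0,"z":-0.2,"wx":0,"wy":0,"wz":0,"hand":1},{"x":0,"y":0,"z":-0.1,"wx":0,"wy":0,"wz":0,"hand":1}]'

```text
time: 7.8
tool_pos: [0.4854, -0.0353, 0.1419]
tool_rot: [0.002, 0.737, 0.676, 0.002]
contact_force: [0.7, 0.0, 0.4]
gripper_width: 1.003
grasp_force: 0.0
```

```bash
python3 - <<'E'
from h import *
s=manip.state();print(s['time'],np.round(s['tool_pos'],4),s['gripper_width'])
t=grab_frame('top');cv2.imwrite('pics/t4.png',t);S=grab_frame('scene');w=grab_frame('wrist');cv2.imwrite('pics/w4.png',w);np.save('c4.npy',calibration('wrist'),allow_pickle=True)
cv2.imwrite('pics/v4.png',np.hstack([cv2.resize(w,(400,300)),cv2.resize(S[80:290,200:480],(400,300))]))
E
```

```text
7.8 [ 0.4854 -0.0353  0.1419] 1.0029479949783013
```

View pics/v4.png

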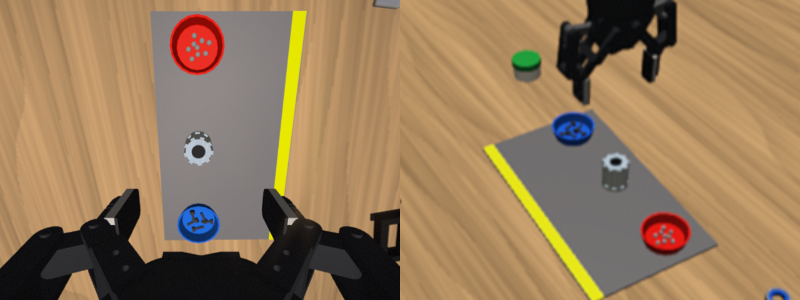

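The hub stands upright between the dishes, at about (199,150) in the wrist half. Next is the pot.

Call:
send_rows --rows '[{"x":-0.1,"y":-0.008,"z":0,"wx":0,"wy":0,"wz":0,"hand":1},{"x":-0.21,"y":-0.008,"z":0,"wx":0,"wy":0,"wz":0,"hand":1},{"x":-0.21,"y":-0.008,"z":0,"wx":0,"wy":0,"wz":0,"hand":1},{"x":-0.21,"y":-0.008,"z":0,"wx":0,"wy":0,"wz":0,"hand":1},{"x":-0.21,"y":-0.008,"z":0,"wx":0,"wy":0,"wz":0,"hand":1},{"x":-0.21,"y":-0.008,"z":0,"wx":0,"wy":0,"wz":0,"hand":1},{"x":-0.21,"y":-0.008,"z":0,"wx":0,"wy":0,"wz":0,"hand":1},{"x":-0.21,"y":-0.008,"z":0,"wx":0,"wy":0,"wz":0,"hand":1},{"x":-0.21,"y":-0.008,"z":0,"wx":0,"wy":0,"wz":0,"hand":1},{"x":-0.177,"y":-0.008,"z":0,"wx":0,"wy":0,"wz":0,"hand":1}]'

```text
time: 8.78
tool_pos: [0.445, -0.3274, 0.1347]
tool_rot: [-0.002, 0.737, 0.676, -0.0]
contact_force: [0.9, -0.1, -0.3]
gripper_width: 0.999
grasp_force: 0.0
```

```bash
python3 - <<'E'
from h import *
s=manip.state();p=np.array(s['tool_pos']);q=s['tool_rot'];print(s['time'],np.round(p,4),np.round(q,4))
c=np.load('c4.npy',allow_pickle=True).item();W=cv2.imread('pics/w4.png');m=cv2.cvtColor(W,cv2.COLOR_BGR2GRAY)[215:270,290:345]<80
n,l,st,ce=cv2.connectedComponentsWithStats(m.astype(np.uint8));print([(int(st[i,4]),(ce[i]+[290,215]).tolist(),plane(c,ce[i]+[290,215],.043)) for i in range(1,n) if st[i,4]>50])
for col in('red','blue'):
    b=max(blobs(W,col,200),key=lambda r:r[2]);print(col,plane(c,b[:2],.019))
w=grab_frame('wrist');cw=calibration('wrist');g=blobs(w,'green',200);print('pot',g,[plane(cw,b[:2],.032) for b in g])
E
```

```text
8.7833 [ 0.445  -0.3274  0.1347] [-2.000e-03  7.369e-01  6.761e-01 -2.000e-04]
[(179, [316.92737430167597, 220.23463687150837], array([ 0.48279714, -0.01481549,  0.043     ])), (334, [317.0868263473054, 242.27844311377245], array([ 0.48142317, -0.03155979,  0.043     ]))]
red [0.49035501 0.08828481 0.019     ]
blue [ 0.47101881 -0.14817974  0.019     ]
pot [(326.1278616352201, 244.37025157232702, 2650.0)] [array([ 0.4472322 , -0.33203235,  0.032     ])]
```

Call:
send_rows --rows '[{"x":0,"y":0.01,"z":0,"wx":0,"wy":0,"wz":0,"hand":1},{"x":0,"y":0,"z":0.15,"wx":0,"wy":0,"wz":0,"hand":1},{"x":0,"y":0,"z":0.2,"wx":0,"wy":0,"wz":0,"hand":1},{"x":0,"y":0,"z":0.2,"wx":0,"wy":0,"wz":0,"hand":1},{"x":0,"y":0,"z":0.2,"wx":0,"wy":0,"wz":0,"hand":1},{"x":0,"y":0,"z":0.09,"wx":0,"wy":0,"wz":0,"hand":1},{"x":0,"y":0,"z":0,"wx":0,"wy":0,"wz":0,"hand":1},{"x":0,"y":0,"z":0,"wx":0,"wy":0,"wz":0,"hand":0.5},{"x":0,"y":0,"z":0,"wx":0,"wy":0,"wz":0,"hand":0},{"x":0,"y":0,"z":0,"wx":0,"wy":0,"wz":0,"hand":-1}]'

```text
time: 9.67
tool_pos: [0.4496, -0.3276, 0.0139]
tool_rot: [0.002, 0.736, 0.676, 0.0]
contact_force: [0.1, -0.2, 1.4]
gripper_width: 0.605
grasp_force: 0.0
```

Call:
send_rows --rows '[{"x":0,"y":0,"z":0,"wx":0,"wy":0,"wz":0,"hand":-1},{"x":0,"y":0,"z":0,"wx":0,"wy":0,"wz":0,"hand":-1},{"x":0,"y":0,"z":0,"wx":0,"wy":0,"wz":0,"hand":-1},{"x":0,"y":0,"z":0,"wx":0,"wy":0,"wz":0,"hand":-1},{"x":0,"y":0,"z":0,"wx":0,"wy":0,"wz":0,"hand":-1},{"x":0,"y":0,"z":0,"wx":0,"wy":0,"wz":0,"hand":-1},{"x":0,"y":0,"z":-0.05,"wx":0,"wy":0,"wz":0,"hand":-1},{"x":0,"y":0,"z":-0.15,"wx":0,"wy":0,"wz":0,"hand":-1},{"x":0,"y":0,"z":-0.2,"wx":0,"wy":0,"wz":0,"hand":-1},{"x":0,"y":0,"z":-0.2,"wx":0,"wy":0,"wz":0,"hand":-1}]'

```text
time: 10.5
tool_pos: [0.4472, -0.3257, 0.1018]
tool_rot: [-0.001, 0.737, 0.676, -0.0]
contact_force: [0.6, -0.5, -0.8]
gripper_width: 0.535
grasp_force: 61.7
```

Call:
send_rows --rows '[{"x":0.1,"y":0.03,"z":0,"wx":0,"wy":0,"wz":0,"hand":-1},{"x":0.2,"y":0.055,"z":0,"wx":0,"wy":0,"wz":0,"hand":-1},{"x":0.22,"y":0.06,"z":0,"wx":0,"wy":0,"wz":0,"hand":-1},{"x":0.22,"y":0.065,"z":0,"wx":0,"wy":0,"wz":0,"hand":-1},{"x":0.22,"y":0.065,"z":0,"wx":0,"wy":0,"wz":0,"hand":-1},{"x":0.22,"y":0.065,"z":0,"wx":0,"wy":0,"wz":0,"hand":-1},{"x":0.22,"y":0.065,"z":0,"wx":0,"wy":0,"wz":0,"hand":-1},{"x":0.22,"y":0.065,"z":0,"wx":0,"wy":0,"wz":0,"hand":-1},{"x":0.22,"y":0.055,"z":0,"wx":0,"wy":0,"wz":0,"hand":-1},{"x":0.126,"y":0.03,"z":0,"wx":0,"wy":0,"wz":0,"hand":-1}]'

```text
time: 11.33
tool_pos: [0.5566, -0.0367, 0.102]
tool_rot: [-0.0, 0.736, 0.677, 0.0]
contact_force: [0.3, 0.4, -1.5]
gripper_width: 0.537
grasp_force: 61.7
```

Call:
send_rows --rows '[{"x":0,"y":0,"z":0,"wx":0,"wy":0,"wz":0,"hand":-1},{"x":0,"y":0,"z":0,"wx":0,"wy":0,"wz":0,"hand":-1},{"x":0,"y":0,"z":0,"wx":0,"wy":0,"wz":0,"hand":-1},{"x":0,"y":0,"z":0,"wx":0,"wy":0,"wz":0,"hand":-1},{"x":0,"y":0,"z":0,"wx":0,"wy":0,"wz":0,"hand":-1},{"x":0,"y":0,"z":0,"wx":0,"wy":0,"wz":0,"hand":-1},{"x":0,"y":0,"z":0,"wx":0,"wy":0,"wz":0,"hand":-1},{"x":0,"y":0,"z":0,"wx":0,"wy":0,"wz":0,"hand":-1},{"x":0,"y":0,"z":0,"wx":0,"wy":0,"wz":0,"hand":-1},{"x":0,"y":0,"z":0,"wx":0,"wy":0,"wz":0,"hand":-1}]'

```text
time: 12.17
tool_pos: [0.5561, -0.0399, 0.1015]
tool_rot: [-0.0, 0.737, 0.676, -0.0]
contact_force: [-0.2, 0.2, -2.2]
gripper_width: 0.535
grasp_force: 61.7
```

```bash
python3 - <<'E'
from h import *
s=manip.state();print(s['time'],np.round(s['tool_pos'],4),s['gripper_width'])
c=calibration('wrist');w=grab_frame('wrist');cv2.imwrite('pics/w5.png',w);S=grab_frame('scene');cv2.imwrite('pics/s5.png',S)
g=max(blobs(w,'green',200),key=lambda b:b[2]);gs=blobs(S,'green',25);print(g,gs,[tri((c,g[:2]),(calibration('scene'),b[:2])) for b in gs])
print(plane(c,g[:2],.12))
E
```

```text
12.1667 [ 0.5561 -0.0399  0.1015] 0.5353150553425648
(320.87966438507397, 316.7151689114595, 9058.0) [(317.9187604690117, 175.95184254606363, 398.0)] [(array([ 0.55478951, -0.03787153,  0.11417223]), np.float64(0.0010741899394516908))]
[ 0.55566161 -0.03569878  0.12      ]
```

Call:
send_rows --rows '[{"x":0,"y":0,"z":0.1,"wx":0,"wy":0,"wz":0,"hand":-1},{"x":0,"y":0,"z":0.14,"wx":0,"wy":0,"wz":0,"hand":-1},{"x":0,"y":0,"z":0.14,"wx":0,"wy":0,"wz":0,"hand":-1},{"x":0,"y":0,"z":0.1,"wx":0,"wy":0,"wz":0,"hand":-1},{"x":0,"y":0,"z":0.06,"wx":0,"wy":0,"wz":0,"hand":-1},{"x":0,"y":0,"z":0.033,"wx":0,"wy":0,"wz":0,"hand":-1},{"x":0,"y":0,"z":0,"wx":0,"wy":0,"wz":0,"hand":-1},{"x":0,"y":0,"z":0,"wx":0,"wy":0,"wz":0,"hand":-1},{"x":0,"y":0,"z":0,"wx":0,"wy":0,"wz":0,"hand":-1},{"x":0,"y":0,"z":0,"wx":0,"wy":0,"wz":0,"hand":-1}]'

```text
time: 13.1
tool_pos: [0.5564, -0.0398, 0.0172]
tool_rot: [-0.0, 0.736, 0.677, -0.0]
contact_force: [-4.1, -0.0, 6.0]
gripper_width: 0.541
grasp_force: 64.1
```

Call:
send_rows --rows '[{"x":0,"y":0,"z":0,"wx":0,"wy":0,"wz":0,"hand":0.2},{"x":0,"y":0,"z":0,"wx":0,"wy":0,"wz":0,"hand":0.4},{"x":0,"y":0,"z":0,"wx":0,"wy":0,"wz":0,"hand":0.4},{"x":0,"y":0,"z":0,"wx":0,"wy":0,"wz":0,"hand":0.4},{"x":0,"y":0,"z":0,"wx":0,"wy":0,"wz":0,"hand":0.4},{"x":0,"y":0,"z":-0.1,"wx":0,"wy":0,"wz":0,"hand":0.4},{"x":0,"y":0,"z":-0.2,"wx":0,"wy":0,"wz":0,"hand":0.4},{"x":0,"y":0,"z":-0.2,"wx":0,"wy":0,"wz":0,"hand":0.4},{"x":0,"y":0,"z":-0.2,"wx":0,"wy":0,"wz":0,"hand":1},{"x":0,"y":0,"z":-0.2,"wx":0,"wy":0,"wz":0,"hand":1}]'

```text
time: 13.93
tool_pos: [0.5559, -0.0397, 0.1518]
tool_rot: [-0.0, 0.737, 0.676, -0.0]
contact_force: [0.9, -1.2, 0.1]
gripper_width: 0.954
grasp_force: 0.0
```

Call:
send_rows --rows '[{"x":0.1,"y":-0.05,"z":0,"wx":0,"wy":0,"wz":0,"hand":1},{"x":0.22,"y":-0.107,"z":0,"wx":0,"wy":0,"wz":0,"hand":1},{"x":0.22,"y":-0.107,"z":0,"wx":0,"wy":0,"wz":0,"hand":1},{"x":0.22,"y":-0.107,"z":0,"wx":0,"wy":0,"wz":0,"hand":1},{"x":0.22,"y":-0.107,"z":0,"wx":0,"wy":0,"wz":0,"hand":1},{"x":0.22,"y":-0.107,"z":0,"wx":0,"wy":0,"wz":0,"hand":1},{"x":0.22,"y":-0.107,"z":0,"wx":0,"wy":0,"wz":0,"hand":1},{"x":0.22,"y":-0.107,"z":0,"wx":0,"wy":0,"wz":0,"hand":1},{"x":0,"y":0,"z":0,"wx":0,"wy":0,"wz":0,"hand":1},{"x":0,"y":0,"z":0,"wx":0,"wy":0,"wz":0,"hand":1}]'

```text
time: 14.77
tool_pos: [0.4569, 0.2168, 0.1506]
tool_rot: [0.0, 0.735, 0.678, -0.0]
contact_force: [0.6, 0.3, 0.4]
gripper_width: 1.002
grasp_force: 0.0
```

```bash
python3 - <<'E'
from h import *
s=manip.state();print(s['time'],np.round(s['tool_pos'],4),np.round(s['tool_rot'],4))
c=calibration('wrist');w=grab_frame('wrist');T=grab_frame('top');S=grab_frame('scene');cv2.imwrite('pics/w6.png',w);cv2.imwrite('pics/s6.png',S);cv2.imwrite('pics/t6.png',T)
for col in('blue','purple','green'):
    for b in blobs(w,col,150): print(col,np.round(b,1),np.round(plane(c,b[:2],.007),4))
cv2.imwrite('pics/v6.png',np.hstack([cv2.resize(w,(400,300)),cv2.resize(S[80:290,200:480],(400,300))]))
E
```

```text
14.7667 [0.4569 0.2168 0.1506] [ 2.000e-04  7.352e-01  6.778e-01 -0.000e+00]
blue [229.6 214.5 524. ] [0.3776 0.2382 0.007 ]
blue [303.5 211.1 534. ] [0.4423 0.236  0.007 ]
blue [268.9 123.1 670.5] [0.4213 0.31   0.007 ]
purple [ 494.8  100.6 1677.5] [0.6024 0.3121 0.007 ]
```

View pics/v6.png

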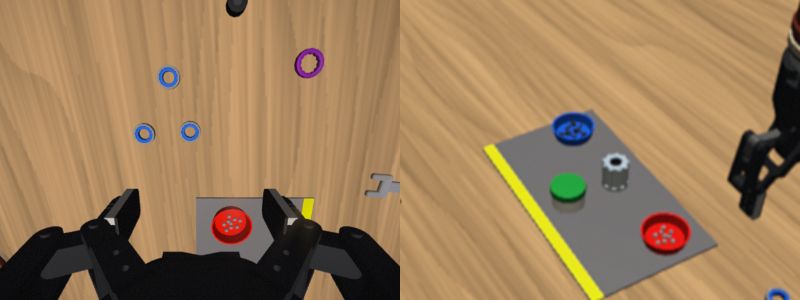

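The pot stands beside the hub on the yellow side. The bearing is at wrist half-scale (168,77), which is (0.421,0.310), still leftmost of the three rings.

Call:
send_rows --rows '[{"x":0.15,"y":-0.074,"z":0,"wx":0,"wy":0,"wz":0,"hand":1},{"x":0.16,"y":-0.074,"z":0,"wx":0,"wy":0,"wz":0,"hand":1},{"x":0.16,"y":-0.074,"z":0,"wx":0,"wy":0,"wz":0,"hand":1},{"x":0.139,"y":-0.074,"z":0.1,"wx":0,"wy":0,"wz":0,"hand":1},{"x":0,"y":0,"z":0.2,"wx":0,"wy":0,"wz":0,"hand":1},{"x":0,"y":0,"z":0.2,"wx":0,"wy":0,"wz":0,"hand":1},{"x":0,"y":0,"z":0.15,"wx":0,"wy":0,"wz":0,"hand":0.5},{"x":0,"y":0,"z":0,"wx":0,"wy":0,"wz":0,"hand":0.3},{"x":0,"y":0,"z":0,"wx":0,"wy":0,"wz":0,"hand":0.3},{"x":0,"y":0,"z":0,"wx":0,"wy":0,"wz":0,"hand":0.3}]'

```text
time: 15.75
tool_pos: [0.4227, 0.3101, 0.0546]
tool_rot: [0.0, 0.737, 0.676, 0.001]
contact_force: [-0.4, 1.3, -0.0]
gripper_width: 0.652
grasp_force: 0.0
```

```bash
python3 - <<'E'
from h import *
s=manip.state();print(s['time'],np.round(s['tool_pos'],4),np.round(s['tool_rot'],4))
c=calibration('wrist');w=grab_frame('wrist');cv2.imwrite('pics/w7.png',w)
for b in blobs(w,'blue',150): print(np.round(b,1),np.round(plane(c,b[:2],.008),4))
E
```

```text
15.75 [0.4227 0.3101 0.0546] [3.000e-04 7.371e-01 6.758e-01 1.000e-03]
[264.9 375.3 767. ] [0.3779 0.2385 0.008 ]
[361.  370.9 772. ] [0.4424 0.2363 0.008 ]
[ 319.9  270.1 1054. ] [0.4213 0.3103 0.008 ]
```

Call:
send_rows --rows '[{"x":0,"y":-0.008,"z":0.12,"wx":0,"wy":0,"wz":0,"hand":0.3},{"x":0,"y":0,"z":0.12,"wx":0,"wy":0,"wz":0,"hand":0.3},{"x":0,"y":0,"z":0.07,"wx":0,"wy":0,"wz":0,"hand":0.2},{"x":0,"y":0,"z":0.025,"wx":0,"wy":0,"wz":0,"hand":0.1},{"x":0,"y":0,"z":0,"wx":0,"wy":0,"wz":0,"hand":0},{"x":0,"y":0,"z":0,"wx":0,"wy":0,"wz":0,"hand":-0.1},{"x":0,"y":0,"z":0,"wx":0,"wy":0,"wz":0,"hand":-0.2},{"x":0,"y":0,"z":0,"wx":0,"wy":0,"wz":0,"hand":-1},{"x":0,"y":0,"z":0,"wx":0,"wy":0,"wz":0,"hand":-1},{"x":0,"y":0,"z":0,"wx":0,"wy":0,"wz":0,"hand":-1}]'

```text
time: 16.63
tool_pos: [0.4211, 0.3111, 0.0046]
tool_rot: [0.0, 0.736, 0.676, 0.001]
contact_force: [-1.6, -1.5, 5.7]
gripper_width: 0.304
grasp_force: 58.7
```

Call:
send_rows --rows '[{"x":0,"y":0,"z":0,"wx":0,"wy":0,"wz":0,"hand":-1},{"x":0,"y":0,"z":0,"wx":0,"wy":0,"wz":0,"hand":-1},{"x":0,"y":0,"z":-0.05,"wx":0,"wy":0,"wz":0,"hand":-1},{"x":0,"y":0,"z":-0.15,"wx":0,"wy":0,"wz":0,"hand":-1},{"x":0,"y":0,"z":-0.2,"wx":0,"wy":0,"wz":0,"hand":-1},{"x":0,"y":0,"z":-0.2,"wx":0,"wy":0,"wz":0,"hand":-1},{"x":0,"y":0,"z":-0.1,"wx":0,"wy":0,"wz":0,"hand":-1},{"x":0,"y":0,"z":0,"wx":0,"wy":0,"wz":0,"hand":-1},{"x":0,"y":0,"z":0,"wx":0,"wy":0,"wz":0,"hand":-1},{"x":0,"y":0,"z":0,"wx":0,"wy":0,"wz":0,"hand":-1}]'

```text
time: 17.47
tool_pos: [0.4191, 0.31, 0.1066]
tool_rot: [-0.0, 0.737, 0.676, -0.001]
contact_force: [-0.3, -0.2, -0.3]
gripper_width: 0.301
grasp_force: 59.1
```

```bash
python3 - <<'E'
from h import *
s=manip.state();print(s['time'],np.round(s['tool_pos'],4),np.round(s['tool_rot'],4))
c=calibration('wrist');w=grab_frame('wrist');cv2.imwrite('pics/w8.png',w)
for b in blobs(w,'blue',150): print(np.round(b,1),np.round(plane(c,b[:2],s['tool_pos'][2]+.005),4))
ct=calibration('top');cs=calibration('scene');T=cv2.imread('pics/t6.png');S=cv2.imread('pics/s6.png')
# hub dark centre, top+scene, no arm in view
for n,im,box in(('t',T,(315,255,350,300)),('s',S,(335,125,365,170))):
    x0,y0,x1,y1=box;m=cv2.cvtColor(im,cv2.COLOR_BGR2GRAY)[y0:y1,x0:x1]<70
    k,l,st,ce=cv2.connectedComponentsWithStats(m.astype(np.uint8));print(n,[(int(st[i,4]),np.round(ce[i]+[x0,y0],1).tolist(),np.round(plane(ct if n=='t' else cs,ce[i]+[x0,y0],.043),4)) for i in range(1,k) if st[i,4]>8])
for col in('red','blue','green'): 
    b=[(np.round(plane(ct,x[:2],.032 if col=='green' else .019),4).tolist()) for x in blobs(T,col,300)];print(col,b)
E
```

```text
17.4667 [0.4191 0.31   0.1066] [-3.000e-04  7.365e-01  6.764e-01 -1.000e-03]
[ 321.4  310.3 1747.5] [0.4185 0.3101 0.1116]
t [(34, [334.4, 284.3], array([ 0.4836, -0.033 ,  0.043 ]))]
s []
red [[0.4928, 0.0872, 0.019]]
blue [[0.4729, -0.1527, 0.019]]
green [[0.5566, -0.039, 0.032]]
```

Call:
send_rows --rows '[{"x":-0.1,"y":0.03,"z":0,"wx":0,"wy":0,"wz":0,"hand":-1},{"x":-0.22,"y":0.06,"z":0,"wx":0,"wy":0,"wz":0,"hand":-1},{"x":-0.22,"y":0.06,"z":0,"wx":0,"wy":0,"wz":0,"hand":-1},{"x":-0.22,"y":0.06,"z":0,"wx":0,"wy":0,"wz":0,"hand":-1},{"x":-0.22,"y":0.06,"z":0,"wx":0,"wy":0,"wz":0,"hand":-1},{"x":-0.22,"y":0.06,"z":0,"wx":0,"wy":0,"wz":0,"hand":-1},{"x":-0.22,"y":0.06,"z":0,"wx":0,"wy":0,"wz":0,"hand":-1},{"x":-0.22,"y":0.06,"z":0,"wx":0,"wy":0,"wz":0,"hand":-1},{"x":-0.22,"y":0.06,"z":0,"wx":0,"wy":0,"wz":0,"hand":-1},{"x":-0.22,"y":0.06,"z":0,"wx":0,"wy":0,"wz":0,"hand":-1}]'

```text
time: 18.35
tool_pos: [0.4773, -0.0092, 0.1059]
tool_rot: [-0.001, 0.737, 0.676, -0.001]
contact_force: [0.6, 0.2, 0.5]
gripper_width: 0.297
grasp_force: 59.1
```

Call:
send_rows --rows '[{"x":-0.12,"y":0.04,"z":0,"wx":0,"wy":0,"wz":0,"hand":-1},{"x":-0.04,"y":0.01,"z":0,"wx":0,"wy":0,"wz":0,"hand":-1},{"x":0,"y":0,"z":0,"wx":0,"wy":0,"wz":0,"hand":-1},{"x":0,"y":0,"z":0,"wx":0,"wy":0,"wz":0,"hand":-1},{"x":0,"y":0,"z":0,"wx":0,"wy":0,"wz":0,"hand":-1},{"x":0,"y":0,"z":0,"wx":0,"wy":0,"wz":0,"hand":-1},{"x":0,"y":0,"z":0,"wx":0,"wy":0,"wz":0,"hand":-1},{"x":0,"y":0,"z":0,"wx":0,"wy":0,"wz":0,"hand":-1},{"x":0,"y":0,"z":0,"wx":0,"wy":0,"wz":0,"hand":-1},{"x":0,"y":0,"z":0,"wx":0,"wy":0,"wz":0,"hand":-1}]'

```text
time: 19.18
tool_pos: [0.4841, -0.0319, 0.1079]
tool_rot: [0.0, 0.736, 0.677, 0.0]
contact_force: [-0.2, 0.3, -0.0]
gripper_width: 0.303
grasp_force: 59.1
```

```bash
python3 - <<'E'
from h import *
s=manip.state();print(s['time'],np.round(s['tool_pos'],4),np.round(s['tool_rot'],4))
c=calibration('wrist');w=grab_frame('wrist');S=grab_frame('scene')
b=max(blobs(w,'blue',150),key=lambda b:b[1]*0+b[2]);
for b in blobs(w,'blue',150): print(np.round(b,1),np.round(plane(c,b[:2],s['tool_pos'][2]+.004),4))
cs=calibration('scene')
for b2 in blobs(S,'blue',40): print(np.round(b2,1),tri((c,max(blobs(w,'blue',150),key=lambda b:b[2])[:2]),(cs,b2[:2])))
cv2.imwrite('pics/v9.png',np.hstack([cv2.resize(w,(400,300)),cv2.resize(S[80:230,250:450],(400,300))]))
E
```

```text
19.1833 [ 0.4841 -0.0319  0.1079] [1.000e-04 7.363e-01 6.766e-01 1.000e-04]
[ 321.1  380.9 3341.5] [ 0.4801 -0.0709  0.1119]
[ 321.3  310.3 1748. ] [ 0.4834 -0.0324  0.1119]
[464.6 287.9 107.5] (array([0.55394039, 0.2431407 , 0.31596639]), np.float64(0.12985271869899948))
[492.5 271.7 100. ] (array([0.54706957, 0.26045778, 0.34446086]), np.float64(0.1224752918092232))
[320.9 169.6 498. ] (array([ 0.47353847, -0.15012559,  0.01409867]), np.float64(0.0007193560795797897))
```

View pics/v9.png

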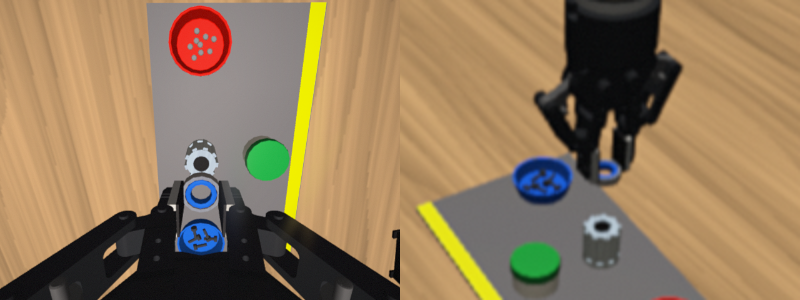

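The held bearing is level and lined up with the hub at wrist half (201,164). I'll lower and release it.

Call:
send_rows --rows '[{"x":-0.004,"y":0,"z":0.1,"wx":0,"wy":0,"wz":0,"hand":-1},{"x":0,"y":0,"z":0.12,"wx":0,"wy":0,"wz":0,"hand":-1},{"x":0,"y":0,"z":0.1,"wx":0,"wy":0,"wz":0,"hand":-1},{"x":0,"y":0,"z":0.05,"wx":0,"wy":0,"wz":0,"hand":-1},{"x":0,"y":0,"z":0.03,"wx":0,"wy":0,"wz":0,"hand":-1},{"x":0,"y":0,"z":0,"wx":0,"wy":0,"wz":0,"hand":-1},{"x":0,"y":0,"z":0,"wx":0,"wy":0,"wz":0,"hand":-1},{"x":0,"y":0,"z":0,"wx":0,"wy":0,"wz":0,"hand":-1},{"x":0,"y":0,"z":0,"wx":0,"wy":0,"wz":0,"hand":-1},{"x":0,"y":0,"z":0,"wx":0,"wy":0,"wz":0,"hand":-1}]'

```text
time: 20.12
tool_pos: [0.4843, -0.0329, 0.0482]
tool_rot: [0.0, 0.737, 0.676, 0.0]
contact_force: [-0.3, -0.1, -1.0]
gripper_width: 0.303
grasp_force: 59.1
```

Call:
send_rows --rows '[{"x":0,"y":0,"z":0,"wx":0,"wy":0,"wz":0,"hand":-0.3},{"x":0,"y":0,"z":0,"wx":0,"wy":0,"wz":0,"hand":-0.2},{"x":0,"y":0,"z":0,"wx":0,"wy":0,"wz":0,"hand":0},{"x":0,"y":0,"z":0,"wx":0,"wy":0,"wz":0,"hand":0.2},{"x":0,"y":0,"z":0,"wx":0,"wy":0,"wz":0,"hand":0.4},{"x":0,"y":0,"z":0,"wx":0,"wy":0,"wz":0,"hand":0.4},{"x":0,"y":0,"z":-0.1,"wx":0,"wy":0,"wz":0,"hand":0.4},{"x":0,"y":0,"z":-0.2,"wx":0,"wy":0,"wz":0,"hand":0.4},{"x":0,"y":0,"z":-0.2,"wx":0,"wy":0,"wz":0,"hand":1},{"x":0,"y":0,"z":-0.1,"wx":0,"wy":0,"wz":0,"hand":1}]'

```text
time: 20.95
tool_pos: [0.4856, -0.0332, 0.1416]
tool_rot: [0.002, 0.737, 0.676, 0.001]
contact_force: [0.3, -0.8, 0.2]
gripper_width: 0.952
grasp_force: 0.0
```

Call:
send_rows --rows '[{"x":0.1,"y":0.03,"z":0,"wx":0,"wy":0,"wz":0,"hand":1},{"x":0.22,"y":0.06,"z":0,"wx":0,"wy":0,"wz":0,"hand":1},{"x":0.22,"y":0.06,"z":0,"wx":0,"wy":0,"wz":0,"hand":1},{"x":0.22,"y":0.06,"z":0,"wx":0,"wy":0,"wz":0,"hand":1},{"x":0.22,"y":0.06,"z":0,"wx":0,"wy":0,"wz":0,"hand":1},{"x":0.22,"y":0.06,"z":0,"wx":0,"wy":0,"wz":0,"hand":1},{"x":0.22,"y":0.06,"z":0,"wx":0,"wy":0,"wz":0,"hand":1},{"x":0.22,"y":0.06,"z":0,"wx":0,"wy":0,"wz":0,"hand":1},{"x":0,"y":0,"z":0,"wx":0,"wy":0,"wz":0,"hand":1},{"x":0,"y":0,"z":0,"wx":0,"wy":0,"wz":0,"hand":1}]'

```text
time: 21.78
tool_pos: [0.5722, 0.2079, 0.1375]
tool_rot: [-0.0, 0.736, 0.677, -0.0]
contact_force: [-0.3, -0.2, -0.2]
gripper_width: 0.999
grasp_force: 0.0
```

```bash
python3 - <<'E'
from h import *
s=manip.state();print(s['time'],np.round(s['tool_pos'],4),np.round(s['tool_rot'],4))
c=calibration('wrist');w=grab_frame('wrist');S=grab_frame('scene');T=grab_frame('top');ct=calibration('top');cs=calibration('scene')
cv2.imwrite('pics/w10.png',w)
for b in blobs(w,'purple',150): print('lock',np.round(b,1),np.round(plane(c,b[:2],.006),4))
bt=[b for b in blobs(T,'blue') if 310<b[0]<365];bs=[b for b in blobs(S,'blue',15) if 335<b[0]<370];print(bt,bs)
for a in bt:
    for b in bs: print('bearing',tri((ct,a[:2]),(cs,b[:2])))
cv2.imwrite('pics/v10.png',np.hstack([cv2.resize(w,(400,300)),cv2.resize(S[80:230,250:450],(400,300))]))
E
```

```text
21.7833 [0.5722 0.2079 0.1375] [-0.000e+00  7.356e-01  6.774e-01 -3.000e-04]
lock [ 351.5   98.7 1750.5] [0.6032 0.3124 0.006 ]
[(335.1188118811881, 284.05445544554453, 101.0)] [(350.57575757575756, 189.38636363636363, 66.0)]
bearing (array([ 0.48354848, -0.03370756,  0.04937546]), np.float64(0.00025757582673302835))
```

View pics/v10.png

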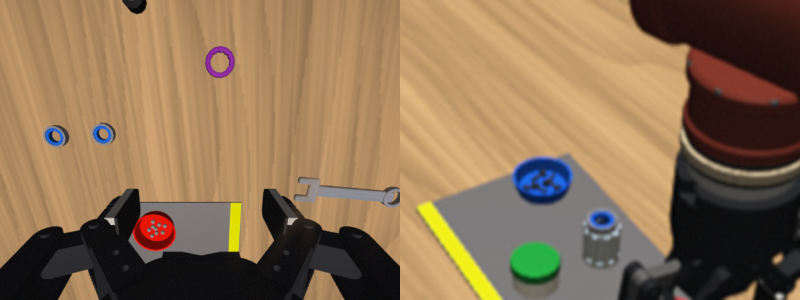

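The bearing sits on the hub in the scene half at (601,219), within about 1 mm. Next is the lockring at wrist half (220,62).

Call:
send_rows --rows '[{"x":0.16,"y":0.035,"z":0,"wx":0,"wy":0,"wz":0,"hand":1},{"x":0.2,"y":0.04,"z":0,"wx":0,"wy":0,"wz":0,"hand":1},{"x":0.2,"y":0.04,"z":0,"wx":0,"wy":0,"wz":0,"hand":1},{"x":0.155,"y":0.032,"z":0.1,"wx":0,"wy":0,"wz":0,"hand":1},{"x":0,"y":0,"z":0.2,"wx":0,"wy":0,"wz":0,"hand":1},{"x":0,"y":0,"z":0.2,"wx":0,"wy":0,"wz":0,"hand":0.5},{"x":0,"y":0,"z":0.05,"wx":0,"wy":0,"wz":0,"hand":0.4},{"x":0,"y":0,"z":0,"wx":0,"wy":0,"wz":0,"hand":0.4},{"x":0,"y":0,"z":0,"wx":0,"wy":0,"wz":0,"hand":0.4},{"x":0,"y":0,"z":0,"wx":0,"wy":0,"wz":0,"hand":0.4}]'

```text
time: 22.77
tool_pos: [0.6048, 0.3113, 0.058]
tool_rot: [0.001, 0.737, 0.676, 0.002]
contact_force: [-0.1, 0.3, 0.7]
gripper_width: 0.7
grasp_force: 0.0
```

```bash
python3 - <<'E'
from h import *
s=manip.state();print(s['time'],np.round(s['tool_pos'],4))
c=calibration('wrist');w=grab_frame('wrist')
for b in blobs(w,'purple',150): print(np.round(b,1),np.round(plane(c,b[:2],.006),4))
E
```

```text
22.7667 [0.6048 0.3113 0.058 ]
[ 319.4  264.9 2364. ] [0.6033 0.313  0.006 ]
```

Call:
send_rows --rows '[{"x":0.008,"y":-0.008,"z":0.12,"wx":0,"wy":0,"wz":0,"hand":0.4},{"x":0,"y":0,"z":0.12,"wx":0,"wy":0,"wz":0,"hand":0.4},{"x":0,"y":0,"z":0.07,"wx":0,"wy":0,"wz":0,"hand":0.3},{"x":0,"y":0,"z":0.035,"wx":0,"wy":0,"wz":0,"hand":0.2},{"x":0,"y":0,"z":0,"wx":0,"wy":0,"wz":0,"hand":0.1},{"x":0,"y":0,"z":0,"wx":0,"wy":0,"wz":0,"hand":0},{"x":0,"y":0,"z":0,"wx":0,"wy":0,"wz":0,"hand":-0.1},{"x":0,"y":0,"z":0,"wx":0,"wy":0,"wz":0,"hand":-1},{"x":0,"y":0,"z":0,"wx":0,"wy":0,"wz":0,"hand":-1},{"x":0,"y":0,"z":0,"wx":0,"wy":0,"wz":0,"hand":-1}]'

```text
time: 23.65
tool_pos: [0.6034, 0.3133, 0.006]
tool_rot: [0.001, 0.736, 0.676, 0.001]
contact_force: [-1.8, -0.5, 5.9]
gripper_width: 0.349
grasp_force: 58.8
```

Call:
send_rows --rows '[{"x":0,"y":0,"z":0,"wx":0,"wy":0,"wz":0,"hand":-1},{"x":0,"y":0,"z":0,"wx":0,"wy":0,"wz":0,"hand":-1},{"x":0,"y":0,"z":-0.05,"wx":0,"wy":0,"wz":0,"hand":-1},{"x":0,"y":0,"z":-0.15,"wx":0,"wy":0,"wz":0,"hand":-1},{"x":0,"y":0,"z":-0.2,"wx":0,"wy":0,"wz":0,"hand":-1},{"x":0,"y":0,"z":-0.2,"wx":0,"wy":0,"wz":0,"hand":-1},{"x":0,"y":0,"z":-0.1,"wx":0,"wy":0,"wz":0,"hand":-1},{"x":0,"y":0,"z":0,"wx":0,"wy":0,"wz":0,"hand":-1},{"x":0,"y":0,"z":0,"wx":0,"wy":0,"wz":0,"hand":-1},{"x":0,"y":0,"z":0,"wx":0,"wy":0,"wz":0,"hand":-1}]'

```text
time: 24.48
tool_pos: [0.601, 0.3124, 0.1066]
tool_rot: [-0.001, 0.737, 0.676, -0.001]
contact_force: [-0.0, -0.7, -0.7]
gripper_width: 0.353
grasp_force: 59.3
```

Call:
send_rows --rows '[{"x":-0.1,"y":-0.03,"z":0,"wx":0,"wy":0,"wz":0,"hand":-1},{"x":-0.22,"y":-0.066,"z":0,"wx":0,"wy":0,"wz":0,"hand":-1},{"x":-0.22,"y":-0.066,"z":0,"wx":0,"wy":0,"wz":0,"hand":-1},{"x":-0.22,"y":-0.066,"z":0,"wx":0,"wy":0,"wz":0,"hand":-1},{"x":-0.22,"y":-0.066,"z":0,"wx":0,"wy":0,"wz":0,"hand":-1},{"x":-0.22,"y":-0.066,"z":0,"wx":0,"wy":0,"wz":0,"hand":-1},{"x":-0.22,"y":-0.066,"z":0,"wx":0,"wy":0,"wz":0,"hand":-1},{"x":-0.22,"y":-0.066,"z":0,"wx":0,"wy":0,"wz":0,"hand":-1},{"x":-0.22,"y":-0.066,"z":0,"wx":0,"wy":0,"wz":0,"hand":-1},{"x":-0.102,"y":-0.038,"z":0,"wx":0,"wy":0,"wz":0,"hand":-1}]'

```text
time: 25.32
tool_pos: [0.485, 0.0247, 0.1057]
tool_rot: [-0.002, 0.737, 0.676, -0.002]
contact_force: [-0.3, 0.1, -0.2]
gripper_width: 0.348
grasp_force: 59.3
```

Call:
send_rows --rows '[{"x":0,"y":0,"z":0,"wx":0,"wy":0,"wz":0,"hand":-1},{"x":0,"y":0,"z":0,"wx":0,"wy":0,"wz":0,"hand":-1},{"x":0,"y":0,"z":0,"wx":0,"wy":0,"wz":0,"hand":-1},{"x":0,"y":0,"z":0,"wx":0,"wy":0,"wz":0,"hand":-1},{"x":0,"y":0,"z":0,"wx":0,"wy":0,"wz":0,"hand":-1},{"x":0,"y":0,"z":0,"wx":0,"wy":0,"wz":0,"hand":-1},{"x":0,"y":0,"z":0,"wx":0,"wy":0,"wz":0,"hand":-1},{"x":0,"y":0,"z":0,"wx":0,"wy":0,"wz":0,"hand":-1},{"x":0,"y":0,"z":0,"wx":0,"wy":0,"wz":0,"hand":-1},{"x":0,"y":0,"z":0,"wx":0,"wy":0,"wz":0,"hand":-1}]'

```text
time: 26.15
tool_pos: [0.4882, 0.0273, 0.1087]
tool_rot: [0.0, 0.736, 0.676, 0.0]
contact_force: [0.8, 0.3, -0.8]
gripper_width: 0.347
grasp_force: 59.3
```

```bash
python3 - <<'E'
from h import *
s=manip.state();print(s['time'],np.round(s['tool_pos'],4),np.round(s['tool_rot'],4))
c=calibration('wrist');w=grab_frame('wrist');S=grab_frame('scene');cs=calibration('scene')
p=max(blobs(w,'purple',150),key=lambda b:b[2]);print(np.round(p,1),plane(c,p[:2],s['tool_pos'][2]+.003))
for b in blobs(S,'purple',15): print(np.round(b,1),tri((c,p[:2]),(cs,b[:2])))
cv2.imwrite('pics/v11.png',np.hstack([cv2.resize(w,(400,300)),cv2.resize(S[80:290,250:530],(400,300))]))
E
```

```text
26.15 [0.4882 0.0273 0.1087] [0.000e+00 7.365e-01 6.765e-01 1.000e-04]
[ 321.4  304.9 3939.5] [0.4877     0.02909012 0.11167998]
[373.5 185.   92.5] (array([0.48660282, 0.03092693, 0.11008473]), np.float64(0.0025903784761118513))
```

View pics/v11.png

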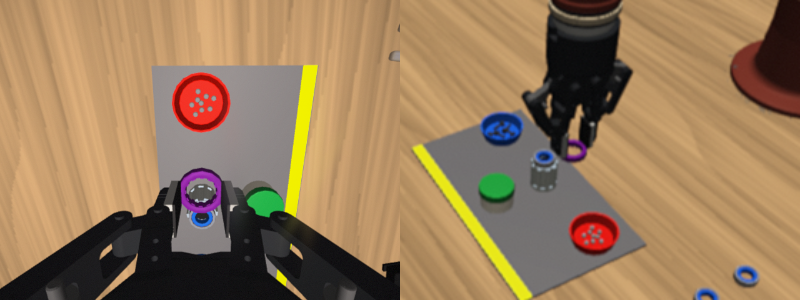

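Call:
send_rows --rows '[{"x":-0.01,"y":0,"z":0.1,"wx":0,"wy":0,"wz":0,"hand":-1},{"x":0,"y":0,"z":0.15,"wx":0,"wy":0,"wz":0,"hand":-1},{"x":0,"y":0,"z":0.15,"wx":0,"wy":0,"wz":0,"hand":-1},{"x":0,"y":0,"z":0.15,"wx":0,"wy":0,"wz":0,"hand":-1},{"x":0,"y":0,"z":0.08,"wx":0,"wy":0,"wz":0,"hand":-1},{"x":0,"y":0,"z":0.042,"wx":0,"wy":0,"wz":0,"hand":-1},{"x":0,"y":0,"z":0,"wx":0,"wy":0,"wz":0,"hand":-1},{"x":0,"y":0,"z":0,"wx":0,"wy":0,"wz":0,"hand":-1},{"x":0,"y":0,"z":0,"wx":0,"wy":0,"wz":0,"hand":-1},{"x":0,"y":0,"z":0,"wx":0,"wy":0,"wz":0,"hand":-1}]'

```text
time: 27.08
tool_pos: [0.4886, 0.0256, 0.009]
tool_rot: [0.0, 0.737, 0.676, 0.0]
contact_force: [-3.2, 0.3, 5.1]
gripper_width: 0.349
grasp_force: 61.4
```

Call:
send_rows --rows '[{"x":0,"y":0,"z":0,"wx":0,"wy":0,"wz":0,"hand":-0.2},{"x":0,"y":0,"z":0,"wx":0,"wy":0,"wz":0,"hand":0},{"x":0,"y":0,"z":0,"wx":0,"wy":0,"wz":0,"hand":0.2},{"x":0,"y":0,"z":0,"wx":0,"wy":0,"wz":0,"hand":0.3},{"x":0,"y":0,"z":0,"wx":0,"wy":0,"wz":0,"hand":0.4},{"x":0,"y":0,"z":0,"wx":0,"wy":0,"wz":0,"hand":0.4},{"x":0,"y":0,"z":-0.1,"wx":0,"wy":0,"wz":0,"hand":0.4},{"x":0,"y":0,"z":-0.2,"wx":0,"wy":0,"wz":0,"hand":0.4},{"x":0,"y":0,"z":-0.25,"wx":0,"wy":0,"wz":0,"hand":0.4},{"x":0,"y":0,"z":-0.25,"wx":0,"wy":0,"wz":0,"hand":0.4}]'

```text
time: 27.92
tool_pos: [0.4868, 0.0258, 0.1281]
tool_rot: [-0.001, 0.737, 0.676, -0.001]
contact_force: [1.4, 0.3, -0.6]
gripper_width: 0.698
grasp_force: 0.0
```

Call:
send_rows --rows '[{"x":0.1,"y":-0.004,"z":0,"wx":0,"wy":0,"wz":0,"hand":0.4},{"x":0.24,"y":-0.004,"z":0,"wx":0,"wy":0,"wz":0,"hand":0.4},{"x":0.24,"y":-0.004,"z":0,"wx":0,"wy":0,"wz":0,"hand":0.4},{"x":0.24,"y":-0.004,"z":0,"wx":0,"wy":0,"wz":0,"hand":0.4},{"x":0.24,"y":-0.004,"z":0,"wx":0,"wy":0,"wz":0,"hand":0.4},{"x":0.24,"y":-0.004,"z":0,"wx":0,"wy":0,"wz":0,"hand":0.4},{"x":0.24,"y":-0.004,"z":0,"wx":0,"wy":0,"wz":0,"hand":0.4},{"x":0.24,"y":-0.004,"z":0,"wx":0,"wy":0,"wz":0,"hand":0.4},{"x":0.24,"y":-0.004,"z":0,"wx":0,"wy":0,"wz":0,"hand":0.4},{"x":0.24,"y":-0.004,"z":0,"wx":0,"wy":0,"wz":0,"hand":0.4}]'

```text
time: 28.75
tool_pos: [0.5105, 0.3658, 0.1276]
tool_rot: [0.0, 0.736, 0.677, -0.0]
contact_force: [0.0, 0.3, 0.4]
gripper_width: 0.701
grasp_force: 0.0
```

Call:
send_rows --rows '[{"x":0.14,"y":0,"z":0,"wx":0,"wy":0,"wz":0,"hand":0.3},{"x":0,"y":0,"z":0.2,"wx":0,"wy":0,"wz":0,"hand":0.2},{"x":0,"y":0,"z":0.2,"wx":0,"wy":0,"wz":0,"hand":0.2},{"x":0,"y":0,"z":0,"wx":0,"wy":0,"wz":0,"hand":0.2},{"x":0,"y":0,"z":0,"wx":0,"wy":0,"wz":0,"hand":0.2},{"x":0,"y":0,"z":0,"wx":0,"wy":0,"wz":0,"hand":0.2},{"x":0,"y":0,"z":0,"wx":0,"wy":0,"wz":0,"hand":0.2},{"x":0,"y":0,"z":0,"wx":0,"wy":0,"wz":0,"hand":0.2},{"x":0,"y":0,"z":0,"wx":0,"wy":0,"wz":0,"hand":0.2},{"x":0,"y":0,"z":0,"wx":0,"wy":0,"wz":0,"hand":0.2}]'

```text
time: 29.58
tool_pos: [0.5133, 0.3851, 0.0692]
tool_rot: [0.0, 0.737, 0.676, 0.001]
contact_force: [0.1, -0.4, -0.1]
gripper_width: 0.604
grasp_force: 0.0
```

```bash
python3 - <<'E'
from h import *
s=manip.state();print(s['time'],np.round(s['tool_pos'],4))
c=calibration('wrist');w=grab_frame('wrist');S=grab_frame('scene')
m=(cv2.cvtColor(w,cv2.COLOR_BGR2GRAY)<60)[180:330,265:375]
k,l,st,ce=cv2.connectedComponentsWithStats(m.astype(np.uint8));print([(int(st[i,4]),st[i,:4]+[265,180,0,0],np.round(ce[i]+[265,180],1).tolist(),np.round(plane(c,ce[i]+[265,180],.012),4)) for i in range(1,k) if st[i,4]>100])
cv2.imwrite('pics/v12.png',np.hstack([cv2.resize(w,(400,300)),cv2.resize(S[80:290,250:530],(400,300))]))
E
```

```text
29.5833 [0.5133 0.3851 0.0692]
[(1038, array([301, 244,  37,  42]), [319.1, 263.7], array([0.5114, 0.3857, 0.012 ]))]
```

View pics/v12.png

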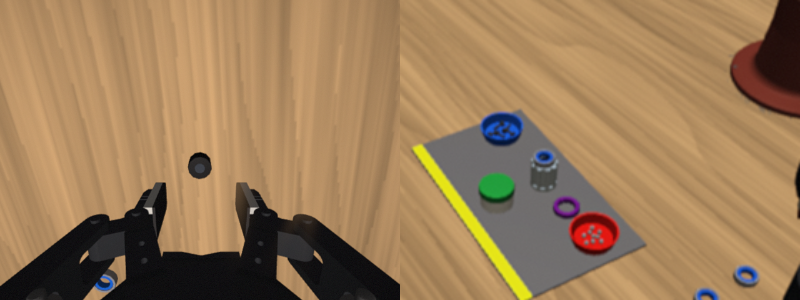

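The lockring lies between the hub and the red dish. The end cap is at wrist half (199,165), almost under the tool.

Call:
send_rows --rows '[{"x":0,"y":-0.012,"z":0.12,"wx":0,"wy":0,"wz":0,"hand":0.2},{"x":0,"y":0,"z":0.15,"wx":0,"wy":0,"wz":0,"hand":0.2},{"x":0,"y":0,"z":0.1,"wx":0,"wy":0,"wz":0,"hand":0.2},{"x":0,"y":0,"z":0.05,"wx":0,"wy":0,"wz":0,"hand":0.2},{"x":0,"y":0,"z":0,"wx":0,"wy":0,"wz":0,"hand":0.1},{"x":0,"y":0,"z":0,"wx":0,"wy":0,"wz":0,"hand":-0.1},{"x":0,"y":0,"z":0,"wx":0,"wy":0,"wz":0,"hand":-0.3},{"x":0,"y":0,"z":0,"wx":0,"wy":0,"wz":0,"hand":-1},{"x":0,"y":0,"z":0,"wx":0,"wy":0,"wz":0,"hand":-1},{"x":0,"y":0,"z":0,"wx":0,"wy":0,"wz":0,"hand":-1}]'

```text
time: 30.52
tool_pos: [0.512, 0.3858, 0.0066]
tool_rot: [0.0, 0.737, 0.676, 0.002]
contact_force: [-0.6, 0.1, 5.5]
gripper_width: 0.246
grasp_force: 59.1
```

Call:
send_rows --rows '[{"x":0,"y":0,"z":0,"wx":0,"wy":0,"wz":0,"hand":-1},{"x":0,"y":0,"z":0,"wx":0,"wy":0,"wz":0,"hand":-1},{"x":0,"y":0,"z":-0.05,"wx":0,"wy":0,"wz":0,"hand":-1},{"x":0,"y":0,"z":-0.2,"wx":0,"wy":0,"wz":0,"hand":-1},{"x":0,"y":0,"z":-0.25,"wx":0,"wy":0,"wz":0,"hand":-1},{"x":0,"y":0,"z":-0.2,"wx":0,"wy":0,"wz":0,"hand":-1},{"x":0,"y":0,"z":-0.1,"wx":0,"wy":0,"wz":0,"hand":-1},{"x":0,"y":0,"z":0,"wx":0,"wy":0,"wz":0,"hand":-1},{"x":0,"y":0,"z":0,"wx":0,"wy":0,"wz":0,"hand":-1},{"x":0,"y":0,"z":0,"wx":0,"wy":0,"wz":0,"hand":-1}]'

```text
time: 31.35
tool_pos: [0.5094, 0.3842, 0.1222]
tool_rot: [-0.0, 0.737, 0.676, -0.002]
contact_force: [-1.0, 0.1, -0.2]
gripper_width: 0.247
grasp_force: 58.8
```

Call:
send_rows --rows '[{"x":-0.1,"y":0.004,"z":0,"wx":0,"wy":0,"wz":0,"hand":-1},{"x":-0.22,"y":0.004,"z":0,"wx":0,"wy":0,"wz":0,"hand":-1},{"x":-0.24,"y":0.004,"z":0,"wx":0,"wy":0,"wz":0,"hand":-1},{"x":-0.24,"y":0.004,"z":0,"wx":0,"wy":0,"wz":0,"hand":-1},{"x":-0.24,"y":0.004,"z":0,"wx":0,"wy":0,"wz":0,"hand":-1},{"x":-0.24,"y":0.004,"z":0,"wx":0,"wy":0,"wz":0,"hand":-1},{"x":-0.24,"y":0.004,"z":0,"wx":0,"wy":0,"wz":0,"hand":-1},{"x":-0.24,"y":0.004,"z":0,"wx":0,"wy":0,"wz":0,"hand":-1},{"x":-0.24,"y":0.004,"z":0,"wx":0,"wy":0,"wz":0,"hand":-1},{"x":-0.24,"y":0.004,"z":0,"wx":0,"wy":0,"wz":0,"hand":-1}]'

```text
time: 32.18
tool_pos: [0.4859, 0.0476, 0.1224]
tool_rot: [-0.001, 0.737, 0.676, -0.002]
contact_force: [0.8, -0.1, 0.4]
gripper_width: 0.254
grasp_force: 58.8
```

Call:
send_rows --rows '[{"x":-0.24,"y":0.004,"z":0,"wx":0,"wy":0,"wz":0,"hand":-1},{"x":-0.24,"y":0.004,"z":0,"wx":0,"wy":0,"wz":0,"hand":-1},{"x":-0.24,"y":0.004,"z":0,"wx":0,"wy":0,"wz":0,"hand":-1},{"x":-0.153,"y":0.004,"z":0,"wx":0,"wy":0,"wz":0,"hand":-1},{"x":-0.08,"y":0,"z":0,"wx":0,"wy":0,"wz":0,"hand":-1},{"x":0,"y":0,"z":0,"wx":0,"wy":0,"wz":0,"hand":-1},{"x":0,"y":0,"z":0,"wx":0,"wy":0,"wz":0,"hand":-1},{"x":0,"y":0,"z":0,"wx":0,"wy":0,"wz":0,"hand":-1},{"x":0,"y":0,"z":0,"wx":0,"wy":0,"wz":0,"hand":-1},{"x":0,"y":0,"z":0,"wx":0,"wy":0,"wz":0,"hand":-1}]'

```text
time: 33.02
tool_pos: [0.4785, -0.0917, 0.1246]
tool_rot: [-0.0, 0.736, 0.677, -0.0]
contact_force: [-0.7, -0.3, -0.1]
gripper_width: 0.246
grasp_force: 58.8
```

```bash
python3 - <<'E'
from h import *
s=manip.state();print(s['time'],np.round(s['tool_pos'],4),np.round(s['tool_rot'],4),s['gripper_width'])
c=calibration('wrist');w=grab_frame('wrist');cv2.imwrite('pics/w13.png',cv2.resize(w[240:480,160:480],(640,480)))
E
```

```text
33.0167 [ 0.4785 -0.0917  0.1246] [-2.000e-04  7.359e-01  6.771e-01 -0.000e+00] 0.24580459837704896
```

View pics/w13.png

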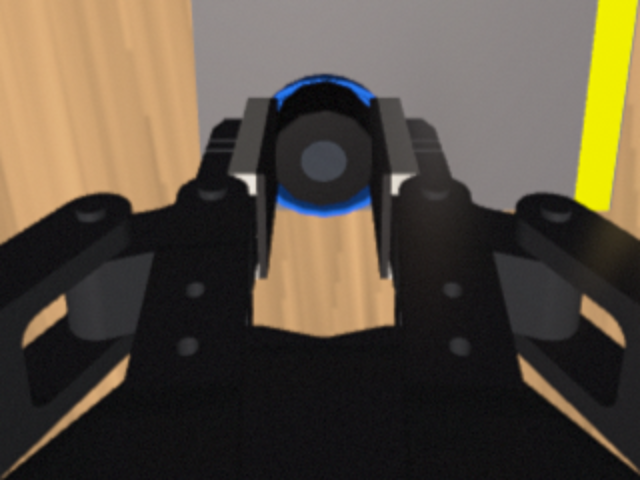

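The cap is held upright at crop (322,160), with the blue dish visible below it. I'll lower and release it.

Call:
send_rows --rows '[{"x":-0.006,"y":0,"z":0.12,"wx":0,"wy":0,"wz":0,"hand":-1},{"x":0,"y":0,"z":0.17,"wx":0,"wy":0,"wz":0,"hand":-1},{"x":0,"y":0,"z":0.17,"wx":0,"wy":0,"wz":0,"hand":-1},{"x":0,"y":0,"z":0.15,"wx":0,"wy":0,"wz":0,"hand":-1},{"x":0,"y":0,"z":0.1,"wx":0,"wy":0,"wz":0,"hand":-1},{"x":0,"y":0,"z":0.06,"wx":0,"wy":0,"wz":0,"hand":-1},{"x":0,"y":0,"z":0,"wx":0,"wy":0,"wz":0,"hand":-1},{"x":0,"y":0,"z":0,"wx":0,"wy":0,"wz":0,"hand":-1},{"x":0,"y":0,"z":0,"wx":0,"wy":0,"wz":0,"hand":-1},{"x":0,"y":0,"z":0,"wx":0,"wy":0,"wz":0,"hand":-1}]'

```text
time: 33.9
tool_pos: [0.4787, -0.0936, 0.0096]
tool_rot: [0.0, 0.736, 0.677, 0.0]
contact_force: [0.8, 0.6, 0.7]
gripper_width: 0.246
grasp_force: 58.9
```

Call:
send_rows --rows '[{"x":0,"y":0,"z":0,"wx":0,"wy":0,"wz":0,"hand":-0.4},{"x":0,"y":0,"z":0,"wx":0,"wy":0,"wz":0,"hand":-0.2},{"x":0,"y":0,"z":0,"wx":0,"wy":0,"wz":0,"hand":0},{"x":0,"y":0,"z":0,"wx":0,"wy":0,"wz":0,"hand":0.2},{"x":0,"y":0,"z":0,"wx":0,"wy":0,"wz":0,"hand":0.2},{"x":0,"y":0,"z":0,"wx":0,"wy":0,"wz":0,"hand":0.2},{"x":0,"y":0,"z":-0.1,"wx":0,"wy":0,"wz":0,"hand":0.2},{"x":0,"y":0,"z":-0.2,"wx":0,"wy":0,"wz":0,"hand":0.2},{"x":0,"y":0,"z":-0.25,"wx":0,"wy":0,"wz":0,"hand":0.2},{"x":0,"y":0,"z":-0.25,"wx":0,"wy":0,"wz":0,"hand":0.2}]'

```text
time: 34.73
tool_pos: [0.4773, -0.0934, 0.1296]
tool_rot: [-0.001, 0.737, 0.676, -0.001]
contact_force: [0.3, -1.1, -0.3]
gripper_width: 0.599
grasp_force: 0.0
```

Call:
send_rows --rows '[{"x":-0.2,"y":0,"z":-0.1,"wx":0,"wy":0,"wz":0,"hand":0.2},{"x":-0.22,"y":0,"z":0,"wx":0,"wy":0,"wz":0,"hand":0.2},{"x":-0.22,"y":0,"z":0,"wx":0,"wy":0,"wz":0,"hand":0.2},{"x":-0.22,"y":0,"z":0,"wx":0,"wy":0,"wz":0,"hand":0.2},{"x":-0.22,"y":0,"z":0,"wx":0,"wy":0,"wz":0,"hand":0.2},{"x":0,"y":0,"z":0,"wx":0,"wy":0,"wz":0,"hand":0.2},{"x":0,"y":0,"z":0,"wx":0,"wy":0,"wz":0,"hand":0.2},{"x":0,"y":0,"z":0,"wx":0,"wy":0,"wz":0,"hand":0.2},{"x":0,"y":0,"z":0,"wx":0,"wy":0,"wz":0,"hand":0.2},{"x":0,"y":0,"z":0,"wx":0,"wy":0,"wz":0,"hand":0.2}]'

```text
time: 35.57
tool_pos: [0.4647, -0.254, 0.1441]
tool_rot: [-0.0, 0.736, 0.677, 0.0]
contact_force: [-0.3, 0.3, 0.1]
gripper_width: 0.604
grasp_force: 0.0
```

```bash
python3 - <<'E'
from h import *
ct,cs=calibration('top'),calibration('scene');T=grab_frame('top');S=grab_frame('scene')
r=plane(ct,max(blobs(T,'red'),key=lambda b:b[2])[:2],.019);bl=plane(ct,max(blobs(T,'blue'),key=lambda b:b[2])[:2],.019)
o=(r+bl)/2;y=(r-bl)/np.linalg.norm(r-bl);x=np.array([y[1],-y[0],0]);print('o',o,np.linalg.norm(r-bl))
P={}
P['bearing']=[plane(ct,b[:2],.052) for b in blobs(T,'blue') if 310<b[0]<365][0]
P['lock']=[plane(ct,b[:2],.009) for b in blobs(T,'purple')][0]
P['pot']=[plane(ct,b[:2],.034) for b in blobs(T,'green')][0]
print([np.round(b,1) for b in blobs(T,'black',15) if 250<b[0]<420])
P['cap']=[plane(ct,b[:2],.015) for b in blobs(T,'black',15) if 340<b[0]<380 and 260<b[1]<310][0]
for k,p in P.items(): d=p-o;print(k,'mat x %.4f y(red+) %.4f'%(d@x,d@y))
cv2.imwrite('pics/v14.png',np.hstack([cv2.resize(T[200:340,230:430],(400,280)),cv2.resize(S[120:330,230:530],(400,280))]))
E
```

```text
o [ 0.48284645 -0.0327531   0.019     ] 0.24068893912032682
[array([ 410.8,  137.3, 1386. ])]Traceback (most recent call last):
  File "<stdin>", line 10, in <module>
IndexError: list index out of range
```

```bash
python3 - <<'E'
from h import *
ct,cs=calibration('top'),calibration('scene');T=grab_frame('top');S=grab_frame('scene')
r=plane(ct,max(blobs(T,'red'),key=lambda b:b[2])[:2],.019);bl=plane(ct,max(blobs(T,'blue'),key=lambda b:b[2])[:2],.019)
o=(r+bl)/2;y=(r-bl)/np.linalg.norm(r-bl);x=np.array([y[1],-y[0],0])
P={}
P['bearing']=[plane(ct,b[:2],.052) for b in blobs(T,'blue') if 310<b[0]<365][0]
P['lock']=[plane(ct,b[:2],.009) for b in blobs(T,'purple')][0]
P['pot']=[plane(ct,b[:2],.034) for b in blobs(T,'green')][0]
m=(cv2.cvtColor(T,cv2.COLOR_BGR2GRAY)<55)[265:310,348:377];k,l,st,ce=cv2.connectedComponentsWithStats(m.astype(np.uint8))
for i in range(1,k):
    if st[i,4]>20:P['cap%d'%st[i,4]]=plane(ct,ce[i]+[348,265],.013)
for k,p in P.items(): d=p-o;print(k,'mat x %.4f y(red+) %.4f'%(d@x,d@y))
cv2.imwrite('pics/v14.png',np.hstack([cv2.resize(T[200:340,230:430],(400,280)),cv2.resize(S[120:330,230:530],(400,280))]))
E
```

```text
bearing mat x 0.0008 y(red+) -0.0009
lock mat x 0.0006 y(red+) 0.0579
pot mat x 0.0736 y(red+) -0.0001
cap88 mat x 0.0002 y(red+) -0.0618
```

View pics/v14.png

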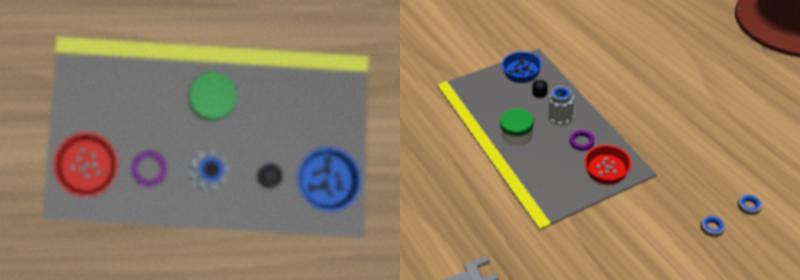

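Both views show every part upright and in place: red dish (86,163), lockring (149,168), hub with bearing (210,170), end cap (270,175), blue dish (329,179) and pot (213,95). All are within about 2 mm of target and the arm is clear, so I'm handing in.

```bash
python3 -c "
from plant import job_done
print(job_done())"
```

```text
the job is handed in; nothing more can be done
None
```

The job is handed in: freehub, bearing, lockring, end cap and grease pot all measured within about 2 mm of their target spots, the pedal and wrench were never touched, and about 36 s of the 128 s was used; no verdict was returned.

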